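# Sound a drill hole and close it with the plug of its depth

## Task

Take the yellow-handled depth rod out of its blue stand, sound the slanting drill hole in the rock block with it down to the bottom, and put the rod back upright in its stand. Then take from the rack only the one plug whose metal shaft is as long as the hole is deep, and seat it in the hole so that it rests on the bottom with its red head beginning level with the block's face. Leave the other two plugs in the rack and do not disturb the things lying around.

Things in the scene. Friction and masses are not known exactly. Their poses are not given: they have to be found in the camera images.
- test_block: fixed grey rock block, 90 x 90 x 125 mm, leaning 30 deg from vertical: its upper end face looks up and roughly to the robot. A 31 mm round blind hole (2 mm chamfer) runs down the block's axis from that face; 55, 80 or 105 mm deep: this varies, only sounding tells. Origin: centre of the hole's mouth, 145 mm above the worktop; z straight out of the hole along its axis; y level, along the face.
- clamp_stand: fixed clamp stand that holds the block: grey base plate 170 x 150 x 12 mm, dark steel cheeks on both sides of the block with black knobs, out to 69 mm from the hole's axis. Origin under the centre of the plate, z up. Wall cabinets hang behind the work, about 0.48 m above the worktop, beyond about x = 0.62 m: keep the forearm clear of them.
- rod_stand: fixed blue block 80 x 80 mm, 70 mm high, on a dark 96 x 96 x 8 mm foot, with one upright hole at the centre of its top, 15.5 mm in diameter, 60 mm deep, 4 mm chamfer. Origin at the centre of its underside on the worktop, z up.
- depth_rod: loose rod, 180 mm, 120 g: steel shank 12 mm thick, 125 mm long, with thin black rings 55, 80 and 105 mm from its tip; above it a yellow handle 20 mm thick, 55 mm long. Stands tip down in the blue stand, the tip 10 mm above the worktop. Origin at the centre of the tip, z up the rod to the handle.
- rod_tip (a point): centre of the flat tip of the depth rod (same point as the rod's origin)
- plug_rack: fixed pale wooden rack, 62 x 238 mm, 50 mm high, with three upright holes 28.5 mm in diameter and 42 mm deep in a row along its y axis, at y = -72, 0 and +72 mm, 2 mm chamfer. Origin at the centre of its underside, z up.
- plug_short: loose round plug, 26 mm thick: bare aluminium shaft 55 mm long with a 3 mm chamfered foot, then a red head, also 26 mm thick, 45 mm long, with thin black lines; 100 mm in all, about 155 g (+-30 %). Stands upright in one of the rack's holes (which one varies), foot 8 mm above the worktop. Origin at the centre of its foot, z up to the red head.
- neck_short (a point): point on the axis of the 55 mm plug where the red head begins, 55 mm above its foot
- plug_middle: loose round plug, 26 mm thick: bare aluminium shaft 80 mm long with a 3 mm chamfered foot, then a red head, also 26 mm thick, 45 mm long, with thin black lines; 125 mm in all, about 180 g (+-30 %). Stands upright in one of the rack's holes (which one varies), foot 8 mm above the worktop. Origin at the centre of its foot, z up to the red head.
- neck_middle (a point): point on the axis of the 80 mm plug where the red head begins, 80 mm above its foot
- plug_long: loose round plug, 26 mm thick: bare aluminium shaft 105 mm long with a 3 mm chamfered foot, then a red head, also 26 mm thick, 45 mm long, with thin black lines; 150 mm in all, about 205 g (+-30 %). Stands upright in one of the rack's holes (which one varies), foot 8 mm above the worktop. Origin at the centre of its foot, z up to the red head.
- neck_long (a point): point on the axis of the 105 mm plug where the red head begins, 105 mm above its foot
- horn_coral: pale horn-shaped fossil standing on its wide end, 42 mm wide, 66 mm high, loose; leave alone. Origin under its centre.
- folding_lens: brass-coloured folding lens lying open, 27 x 70 x 10 mm, loose; leave alone. Origin under its centre.
- quartz_yellow: yellowish white stone, 59 x 68 x 57 mm, loose; leave alone. Origin under its centre.
- dust_brush: flat brush with a wooden handle lying down, 36 x 175 x 11 mm, loose; leave alone. Origin under its centre.

How it is judged (in metres and radians):
On the way, in this order (a step that is already met when the one before it is completed fails the run):
1. the rod's tip has been well down the block's hole (at least 45 mm inside the mouth) (x of rod_tip in the frame of test_block between -0.015 and 0.015 m and y of rod_tip in the frame of test_block between -0.015 and 0.015 m and z of rod_tip in the frame of test_block below -0.045 m), for 0.2 s.
2. the rod is back upright in the hole of its stand (x of rod_tip in the frame of rod_stand between -0.008 and 0.008 m and y of rod_tip in the frame of rod_stand between -0.008 and 0.008 m and z of rod_tip in the frame of rod_stand below 0.02 m and angle between depth_rod's own z axis and vertical below 0.2 rad), for 0.2 s.
At the end, for the whole second after the job is handed in: Rod upright (11 deg) in its stand, tip within 10 mm of that hole's bottom; one plug in the block's hole, in line within 11 deg, its red head beginning within 6 mm of the block's face and 8 mm of the hole's axis; the other plugs within 20 mm of their start; all at rest (all of step 2 and ((x of neck_short in the frame of test_block between -0.008 and 0.008 m and y of neck_short in the frame of test_block between -0.008 and 0.008 m and z of neck_short in the frame of test_block between -0.006 and 0.006 m and angle between the z axis of plug_short and the z axis of test_block, either way round below 0.2 rad and linear speed of plug_short below 0.02 m/s and distance of each of plug_middle, plug_long from where it was at the start of the episode below 0.02 m) or (x of neck_middle in the frame of test_block between -0.008 and 0.008 m and y of neck_middle in the frame of test_block between -0.008 and 0.008 m and z of neck_middle in the frame of test_block between -0.006 and 0.006 m and angle between the z axis of plug_middle and the z axis of test_block, either way round below 0.2 rad and linear speed of plug_middle below 0.02 m/s and distance of each of plug_short, plug_long from where it was at the start of the episode below 0.02 m) or (x of neck_long in the frame of test_block between -0.008 and 0.008 m and y of neck_long in the frame of test_block between -0.008 and 0.008 m and z of neck_long in the frame of test_block between -0.006 and 0.006 m and angle between the z axis of plug_long and the z axis of test_block, either way round below 0.2 rad and linear speed of plug_long below 0.02 m/s and distance of each of plug_short, plug_middle from where it was at the start of the episode below 0.02 m)) and linear speed of depth_rod below 0.02 m/s); the robot touches nothing.
It fails at once if more than one plug taken from the rack (a second plug moved by over 40 mm) (distance of each of plug_short, plug_middle from where it was at the start of the episode above 0.04 m or distance of each of plug_short, plug_long from where it was at the start of the episode above 0.04 m or distance of each of plug_middle, plug_long from where it was at the start of the episode above 0.04 m).
It fails at once if a thing lying around moved by over 30 mm (distance of any of horn_coral, folding_lens, quartz_yellow, dust_brush from where it was at the start of the episode above 0.03 m).
It also fails if it takes over 67 s, if anything falls off the work surface, if the arm or the gripper's body presses on something with over 40 N, if the wrist force passes 120 N, or if a joint passes its speed limit or range.

## Robot

A 6-joint arm with a two-finger parallel gripper is mounted at the origin on a cart in front of the work surface, level with it; the furniture and walls round the work are solid. World frame = base frame: x ahead of the robot, y to its left, z up, the work surface at z = 0. Lengths are in m, angles in degrees, forces in N, time in s.
With the tool pointing down it reaches from about 0.375 to 0.75 m from the base axis. Payload 9 kg.
Tool frame: the origin (TCP) lies midway between the tips of the shut fingers; the grasp point (between the pads) lies 19 mm behind it (ctrl.tcp_to_grasp is the distance from the TCP to the grasp point, in m); z points along the fingers, y is the direction in which the jaws open and shut (so a half turn about z gives the same grasp; the last joint's range is limited). The gripper opens to 85 mm and grips with 20 to 120 N. Pads are 22 mm wide; open, the fingers measure 114 mm over their backs; the gripper's body (76 mm by 85 mm) begins 54 mm behind the grasp point. The pads swing forward as they close: fully open they stand 13 mm farther back than shut.
Start: joints at [-76.759, 5.964, 5.575, 89.605, 0, 77.527], TCP at [0.26, -0.541, 0.231] pointing down, gripper open.
Joint ranges: [-171.21, 171.21], [-48.23, 106.86], [-62.78, 66.21], [-105.2, 120.99], [-86.42, 89.51], [-180, 180]. Speed limits (degrees/s): [127.2, 127.2, 147.25, 180, 180, 180].

## Interface

Orientations are given as [roll, pitch, yaw] about the fixed x, y, z axes, in that order (R = Rz(yaw) Ry(pitch) Rx(roll)).
In Python, from station import ctrl gives the robot as it stands. The module is installed in compiled form; this text tells all that it offers.
- The arm moves only by the tool jog_arm, never from a script. Its argument "steps" is a list that holds one entry, the list of rows, each a list of 7 numbers: the shift along the world's x, y, z in mm, then the turn, a rotation vector about the world's x, y, z in degrees, then the finger opening in mm, from 0 to 85.4. A call has 1 to 10 rows; each row is the pose to reach, as a shift and turn from the pose measured when the call began; what a row does not reach only later rows make up. A row lasts 1/8 s, in which the tool goes at most 62.5 mm and 10.7 degrees, less where a joint would pass 70% of its speed; a pose out of reach is approached as far as the arm can. A call with a gripper value outside its range is refused whole. The fingers move at their own pace and stop on an object; "force" is the grip in N (left out, the last holds). Time passes only in rows, so rows that repeat a pose let the fingers close. It gives the time, the measured TCP pose, the force and the opening at its end, in the units of the state.
- ctrl.get_obs(): the state, without advancing time (a new reading comes with each control period).
- ctrl.camera(name): name is "side" or "top"; returns a dict with "img" (400x640x3 uint8, red, green, blue), "vfov" (degrees; the focal length in pixels is half the picture's height over the tangent of half this angle, whatever the lens; pixels are square), "cx", "cy" (the principal point, pixels), "cam_to_world" (4x4, takes a point from camera to world coordinates). Camera axes: x right, y down, z forward; pixel columns grow to the right and rows downward; lengths in m; the calibration is good to about 2 mm. A picture is of the moment at which its call begins. There is no depth.
- ctrl.finish_job(): hands the job in, once; it reports no verdict.
The state is a dict: "time_s": time; "qpos": joint angles; "qd": joint speeds; "joint_torque": joint torques, N m; "eef_pos": TCP position; "ee_rot": TCP orientation; "wrist_force": force on the tool from outside, world axes, zero at the start; "wrist_torque": the same for the moment, N m; "finger_gap": finger opening in m.
Only numpy, scipy, OpenCV 4.12 (cv2) and the standard library are available. Lean on these libraries where they do the work, as an engineer would, in place of code of your own. Each camera call takes 0.05 s, during which the arm holds its last target.

## Working session

There is one attempt and no reset: what is moved stays moved. The work goes in short steps, Python scripts to look and compute and a tool call to move; the robot and the scene stay as the last step left them, time stands still between calls to the robot, and variables do not carry over. Pictures are saved under pics/ and viewed, and the job is handed in when it is done.

Besides the shell and the picture viewer there is one more tool, called after "Request:" as a command line: name --argument value ..., lists and objects as JSON in quotes. jog_arm: Moves the arm, as the interface text tells. Its arguments: {"type":"object","properties":{"steps":{"type":"array","items":{"type":"array","items":{"type":"array","items":{"type":"number"}}}},"force":{"type":"number"}},"required":["steps"]}

```bash
mkdir -p pics
python3 - <<'E'
from station import ctrl
import cv2,numpy as np
for n in ("side","top"):
    c=ctrl.camera(n)
    cv2.imwrite(f"pics/{n}0.png",c["img"][:,:,::-1])
    np.savez(f"{n}0.npz",**c)
    print(n,c["vfov"],c["cx"],c["cy"],np.round(c["cam_to_world"],4).tolist())
print(ctrl.get_obs()); print(ctrl.tcp_to_grasp)
E
```

```text
side 53.03899776167966 314.949734238671 199.50057962649677 [[0.9774, -0.0702, 0.1992, 0.2819], [-0.2109, -0.3763, 0.9022, -0.9064], [0.0116, -0.9238, -0.3827, 0.4927], [0.0, 0.0, 0.0, 1.0]]
top 55.069678494417055 320.6624708010077 198.74652239748647 [[-0.0257, -0.9938, 0.1081, 0.3691], [-0.9995, 0.0277, 0.0167, 0.0137], [-0.0196, -0.1076, -0.994, 1.3442], [0.0, 0.0, 0.0, 1.0]]
{'time_s': 0.1, 'qpos': array([-7.67607318e+01,  5.99664983e+00,  5.53257448e+00,  8.96038729e+01,
       -2.53674223e-03,  7.75282991e+01]), 'qd': array([ 0.03136193, -0.06553838,  0.02357433,  0.14534802,  0.03871852,
        0.05574349]), 'joint_torque': array([ 6.09448180e-03, -5.58207715e+01,  5.04719639e+01,  1.29522826e-02,
       -1.55416010e-04, -4.33189697e-07]), 'eef_pos': array([ 0.26024226, -0.54030243,  0.23059541]), 'ee_rot': array([-1.79933107e+02, -1.21970397e-02,  2.57109635e+01]), 'wrist_force': array([ 0.39361322, -0.59978202, -0.66365626]), 'wrist_torque': array([-0.01031499, -0.00557177, -0.04182216]), 'finger_gap': 0.08537439367870717}
0.0187
```

View pics/side0.png

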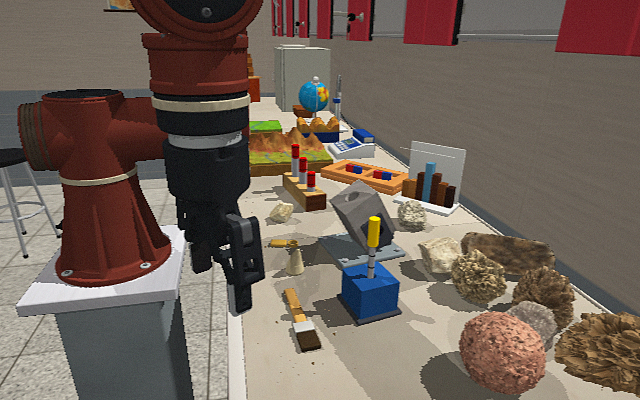

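View pics/top0.png

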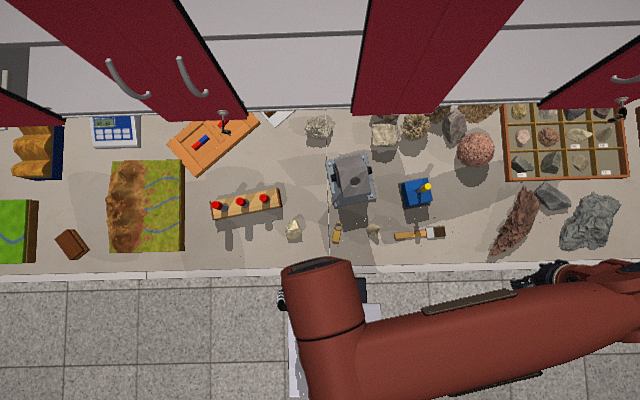

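The side picture shows the yellow handle at about (374,232), the blue stand at (370,293), the block face at (375,215), and three plugs at (295,155), (303,165) and (311,180). In the top view the stand is at (417,192), the block hole at (355,181), and the rack runs from (216,205) to (268,198). I'll zoom in to measure.

Run:
```python
import cv2,numpy as np
def z(n,x0,y0,x1,y1,s,o):
    im=cv2.imread(f"pics/{n}0.png")[y0:y1,x0:x1]
    cv2.imwrite(f"pics/{o}.png",cv2.resize(im,None,fx=s,fy=s,interpolation=cv2.INTER_CUBIC))
z("side",270,130,420,330,3,"z1"); z("top",320,140,450,250,6,"z2"); z("top",200,175,310,255,7,"z3")
```

```text
(no output)
```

View pics/z1.png

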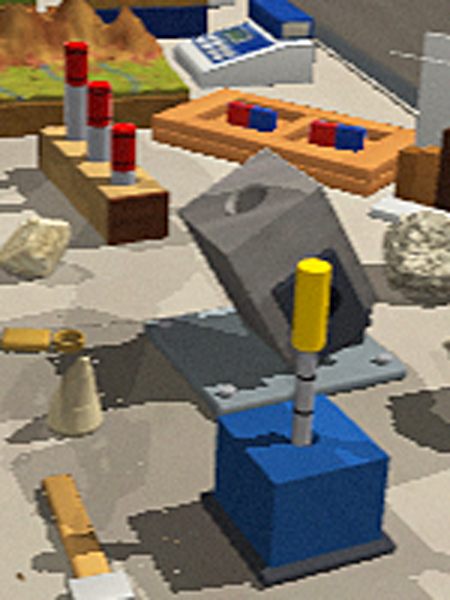

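View pics/z2.png

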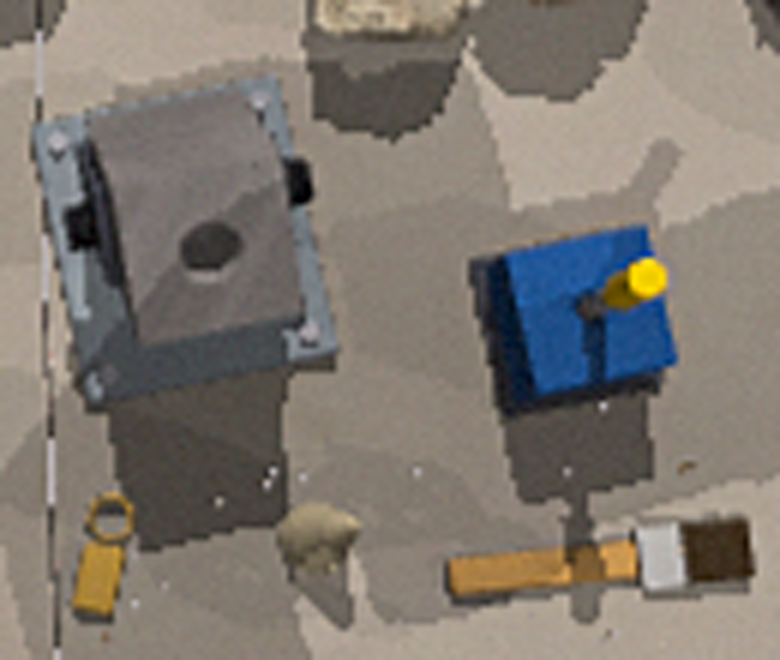

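View pics/z3.png

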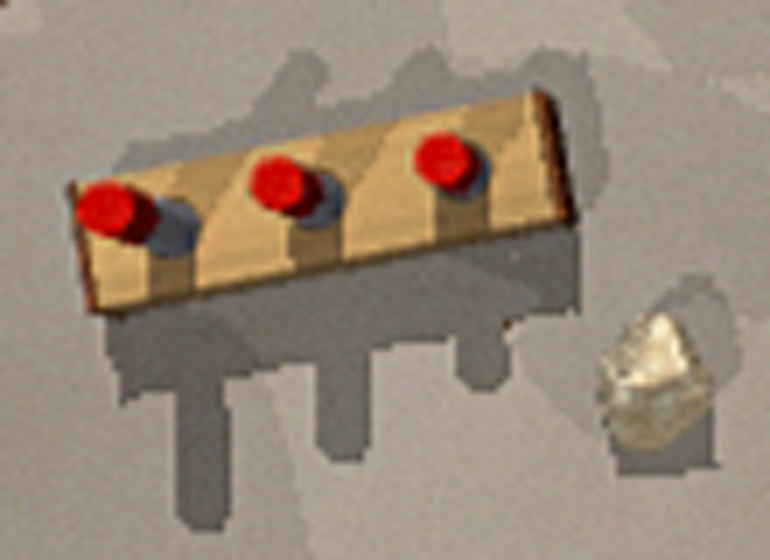

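Run:
```python
import cv2,numpy as np
def z(n,x0,y0,x1,y1,s,o):
    im=cv2.imread(f"pics/{n}0.png")[y0:y1,x0:x1].astype(float)
    im=np.clip((im-20)*1.6,0,255).astype(np.uint8)
    im=cv2.resize(im,None,fx=s,fy=s,interpolation=cv2.INTER_CUBIC)
    for i in range(0,x1-x0,10): cv2.putText(im,str(x0+i),(i*s,8),0,.3,(0,255,0)); cv2.line(im,(i*s,10),(i*s,16),(0,255,0),1)
    for i in range(0,y1-y0,10): cv2.putText(im,str(y0+i),(0,i*s+4),0,.3,(0,255,0)); cv2.line(im,(20,i*s),(26,i*s),(0,255,0),1)
    cv2.imwrite(f"pics/{o}.png",im)
z("side",310,170,410,280,7 and 5,"z4"); z("top",320,148,380,210,9,"z5"); z("top",390,170,440,215,12,"z6")
```

```text
(no output)
```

View pics/z4.png

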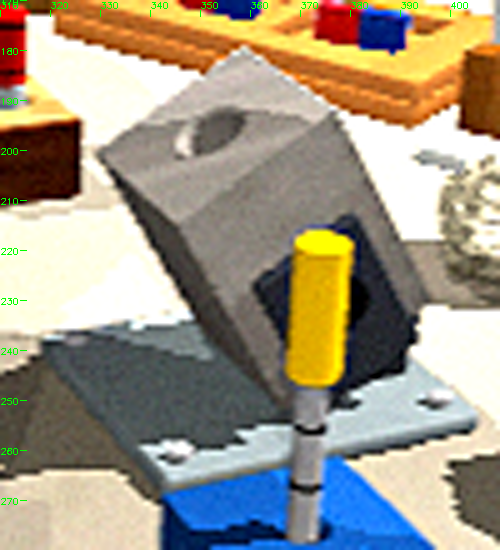

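View pics/z5.png

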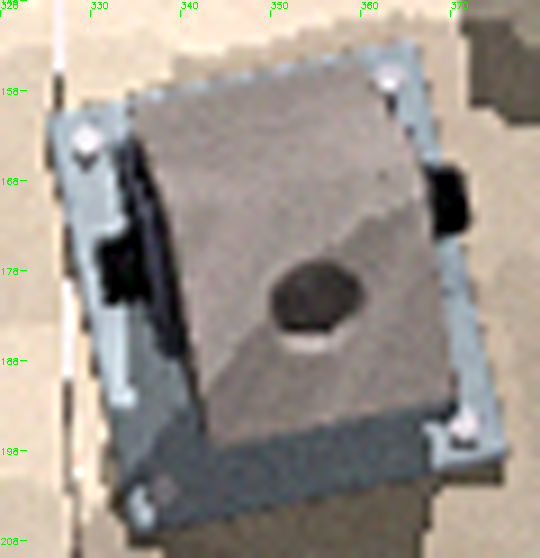

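View pics/z6.png

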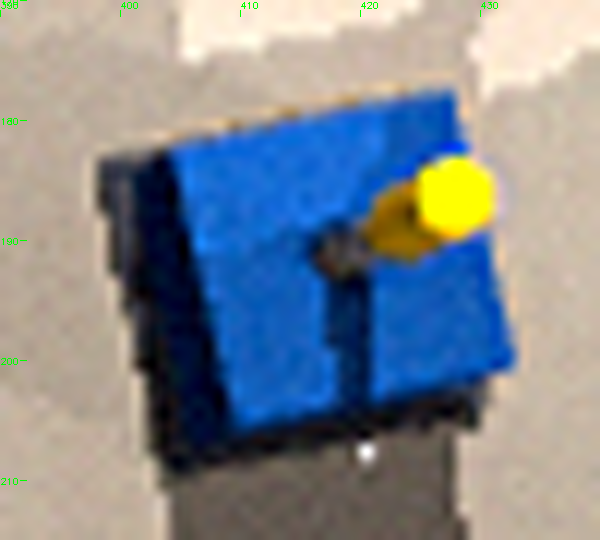

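```bash
cat > h.py <<'E'
import numpy as np,cv2
class Cam:
    def __init__(s,n,tag=0):
        d=np.load(f"{n}{tag}.npz"); s.T=d["cam_to_world"];s.f=200/np.tan(np.radians(float(d["vfov"])/2));s.cx=float(d["cx"]);s.cy=float(d["cy"]);s.img=d["img"]
    def ray(s,p):
        v=s.T[:3,:3]@np.array([(p[0]-s.cx)/s.f,(p[1]-s.cy)/s.f,1]); return s.T[:3,3],v/np.linalg.norm(v)
    def pl(s,p,z):
        o,v=s.ray(p); return o+v*(z-o[2])/v[2]
    def proj(s,X):
        c=s.T[:3,:3].T@(np.asarray(X)-s.T[:3,3]); return c[:2]/c[2]*s.f+[s.cx,s.cy]
def tri(rays):
    A=np.zeros((3,3));b=np.zeros(3)
    for o,v in rays:
        P=np.eye(3)-np.outer(v,v);A+=P;b+=P@o
    X=np.linalg.solve(A,b); return X,[np.linalg.norm((np.eye(3)-np.outer(v,v))@(X-o))*1e3 for o,v in rays]
E
python3 - <<'E'
from h import *
np.set_printoptions(precision=4,suppress=True)
S,T=Cam("side"),Cam("top")
print("mouth top@.145",T.pl((355.2,181.5),.145),"side",S.pl((352,196.5),.145),tri([T.ray((355.2,181.5)),S.ray((352,196.5))]))
c=[T.pl((343,197),.1225),T.pl((370.3,192.7),.1225)];print("low edge top",c,np.degrees(np.arctan2(*(c[0]-c[1])[[1,0]])))
cs=[S.pl((329.5,200.5),.1225),S.pl((345,214),.1225),S.pl((358.5,180),.1675),S.pl((377,192),.1675)];print("face side",cs,np.mean(cs,0))
for a,b in((0,1),(2,3)): d=cs[a]-cs[b];print(np.linalg.norm(d),np.degrees(np.arctan2(d[1],d[0])))
st=np.array([T.pl(p,.07) for p in((404.3,182.5),(427.9,177.9),(432.8,200.2),(409.6,205.4))]);print("stand",st,st.mean(0))
for a,b in((0,1),(3,2),(0,3),(1,2)): d=st[a]-st[b];print(np.linalg.norm(d),np.degrees(np.arctan2(d[1],d[0])))
pc=np.array([T.pl(p,.012) for p in((326,161),(365.5,152.8),(376,198.5),(334.5,207.5))]);print("plate",pc,pc.mean(0))
for a,b in((0,1),(3,2),(0,3),(1,2)): d=pc[a]-pc[b];print(np.linalg.norm(d),np.degrees(np.arctan2(d[1],d[0])))
print("cap",T.pl((428,186.4),.19))
# masks
for n,C in(("side",S),("top",T)):
    hsv=cv2.cvtColor(C.img,cv2.COLOR_RGB2HSV);h,s,v=cv2.split(hsv)
    red=(((h<6)|(h>174))&(s>190)&(v>120)).astype(np.uint8); yel=((h>22)&(h<34)&(s>200)&(v>150)).astype(np.uint8)
    for nm,m in(("red",red),("yel",yel)):
        m=cv2.morphologyEx(m,cv2.MORPH_CLOSE,np.ones((3,3)))
        k,l,st,ce=cv2.connectedComponentsWithStats(m)
        for i in range(1,k):
            x,y,w,hh,a=st[i]
            if 30<a<900 and y>130: print(n,nm,st[i],ce[i])
E
```

```text
mouth top@.145 [ 0.5512 -0.0765  0.145 ] side [ 0.5511 -0.0848  0.145 ] (array([ 0.5527, -0.077 ,  0.1416]), [np.float64(0.9632653040715019), np.float64(0.9632653040715228)])
low edge top [array([ 0.5056, -0.0374,  0.1225]), array([ 0.517 , -0.1251,  0.1225])] 97.40760333824186
face side [array([ 0.5077, -0.0463,  0.1225]), array([ 0.5226, -0.1284,  0.1225]), array([ 0.5804, -0.039 ,  0.1675]), array([ 0.5966, -0.1225,  0.1675])] [ 0.5518 -0.084   0.145 ]
0.0834495858885173 100.29651451828671
0.08505625426859374 100.98121122854019
stand [[ 0.5545 -0.2458  0.07  ]
 [ 0.5678 -0.3251  0.07  ]
 [ 0.4925 -0.3371  0.07  ]
 [ 0.4773 -0.2595  0.07  ]] [ 0.523  -0.2919  0.07  ]
0.0803938881734003 99.49789877422184
0.0790332548879532 101.09433677002193
0.07846277256608193 10.088276927585435
0.076259008102457 9.059988066158681
plate [[ 0.6475  0.0138  0.012 ]
 [ 0.6727 -0.1264  0.012 ]
 [ 0.5095 -0.1567  0.012 ]
 [ 0.482  -0.0113  0.012 ]] [ 0.5779 -0.0701  0.012 ]
0.14246684591521985 100.21488726546463
0.14795628631460409 100.70548798507191
0.16734644099775606 8.626428581645175
0.16601740936687293 10.506557597270904
cap [ 0.5231 -0.292   0.19  ]
side red [293 144  23  43 126] [305.2381 164.3571]
side red [346 164   8   8  43] [349.2326 167.3023]
side red [373 170   9   8  52] [377.     173.7115]
side yel [368 216  12  31 309] [373.6505 231.1197]
top red [192 141   9   8  33] [195.8182 144.5758]
top red [259 194   8   8  46] [262.8478 197.4348]
top red [236 198   7   7  43] [239.1163 200.8837]
top red [211 201   8   8  51] [214.6275 204.451 ]
```

Estimates: the rod axis is at (0.523,-0.292), and two measurements agree. The hole's mouth is near (0.551,-0.0765,0.145) with the block yawed about 10°. The rack holds, from +y to -y, long, middle, short. I'm moving above the rod with the tool yaw heading for 190°.

Request:
jog_arm --steps '[[[20,20,20,0,0,10,85],[50,45,40,0,0,20,85],[80,75,40,0,0,30,85],[110,105,40,0,0,40,85],[140,135,40,0,0,50,85],[170,160,40,0,0,60,85],[200,190,40,0,0,70,85],[230,220,40,0,0,80,85],[263,248,40,0,0,90,85],[263,248,40,0,0,100,85]]]' --force 60

```text
time_s: 1.35
eef_pos: [0.5249, -0.29, 0.27]
ee_rot: [-179.9, -0.1, 126.2]
wrist_force: [0.2, -1.2, 0.3]
finger_gap: 0.085
```

```bash
cat >> h.py <<'E'
from scipy.spatial.transform import Rotation as Rr
def st():
    from station import ctrl
    np.set_printoptions(precision=4,suppress=True)
    o=ctrl.get_obs()
    for k in("time_s","qpos","eef_pos","ee_rot","wrist_force","wrist_torque","finger_gap"): print(k,np.round(o[k],4))
    return o
def to(o,pos,R):
    R0=Rr.from_euler("xyz",o["ee_rot"],degrees=True)
    print("shift",np.round((np.array(pos)-o["eef_pos"])*1e3,1),"turn",np.round((R*R0.inv()).as_rotvec(degrees=True),2))
DOWN=Rr.from_euler("xyz",[180,0,190],degrees=True)
def snap(tag):
    from station import ctrl
    for n in("side","top"):
        c=ctrl.camera(n);cv2.imwrite(f"pics/{n}{tag}.png",c["img"][:,:,::-1]);np.savez(f"{n}{tag}.npz",**c)
E
python3 -c "
from h import *
o=st();to(o,(.523,-.292,.27),DOWN)"
```

```text
time_s 1.35
qpos [-41.3824   6.7678  10.4694  93.7839  -0.0334  12.3753]
eef_pos [ 0.5249 -0.29    0.27  ]
ee_rot [-179.9497   -0.0733  126.2423]
wrist_force [ 0.2262 -1.2255  0.2886]
wrist_torque [-0.0452 -0.0042  0.0255]
finger_gap 0.085
shift [-1.9 -2.   0. ] turn [ 0.02 -0.09 63.76]
```

Request:
jog_arm --steps '[[[-2,-2,0,0,0,10,85],[-2,-2,0,0,0,20,85],[-2,-2,0,0,0,30,85],[-2,-2,0,0,0,40,85],[-2,-2,0,0,0,50,85],[-2,-2,0,0,0,60,85],[-2,-2,0,0,0,63.8,85],[-2,-2,-30,0,0,63.8,85]]]'

```text
time_s: 2.35
eef_pos: [0.5237, -0.2927, 0.2415]
ee_rot: [-179.8, 0.1, -169.9]
wrist_force: [0.6, 0.2, 0.1]
finger_gap: 0.0852
```

```bash
python3 -c "
from h import *
o=st();to(o,(.523,-.292,.1435),DOWN);snap(1)
S=Cam('side',1)
im=S.img[120:330,280:460,::-1];cv2.imwrite('pics/s1z.png',cv2.resize(im,None,fx=3,fy=3,interpolation=2))
im=Cam('top',1).img[140:250,320:450,::-1];cv2.imwrite('pics/t1z.png',cv2.resize(im,None,fx=5,fy=5,interpolation=2))"
```

```text
time_s 2.35
qpos [-41.63     5.8569   6.5228  90.4655  -0.0916 -51.7276]
eef_pos [ 0.5237 -0.2927  0.2415]
ee_rot [-179.7859    0.0523 -169.9025]
wrist_force [0.5724 0.2165 0.1278]
wrist_torque [-0.0132 -0.001   0.0042]
finger_gap 0.0852
shift [ -0.7   0.7 -98. ] turn [ 0.2   0.09 -0.1 ]
```

View pics/s1z.png

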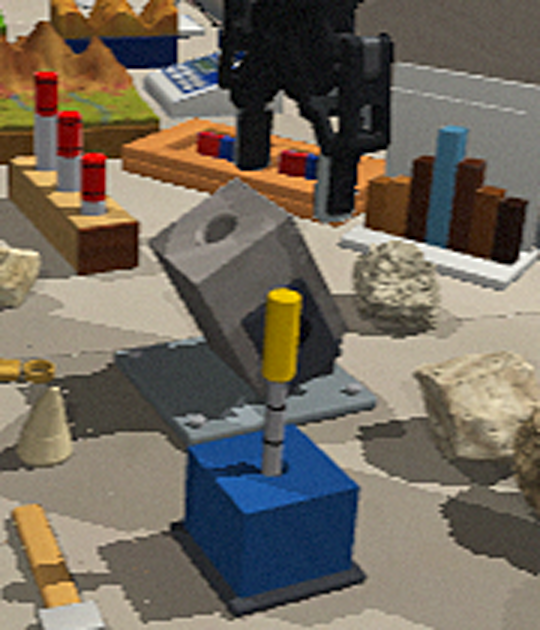

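View pics/t1z.png

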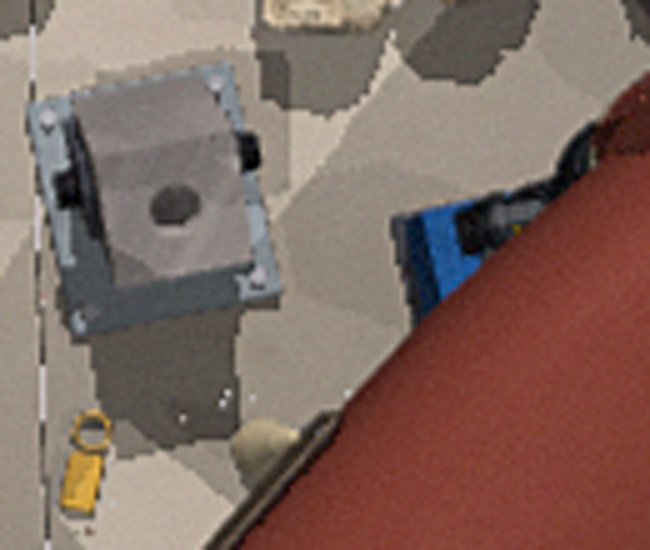

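```bash
python3 -c "
from h import *
S=Cam('side',1);print(S.proj([.5237,-.2927,.2415]),S.proj([.523,-.292,.19]),S.proj([.523,-.292,.135]))"
```

```text
[374.651712   190.36092456] [372.17480876 217.05109076] [370.19954255 244.1012351 ]
```

```bash
python3 -c "
from h import *
S=Cam('side',1);T=Cam('top',1)
print(S.proj([.551,-.0765,.145]))
# plate corners top-derived -> side ; observed
for p in((326,161),(365.5,152.8),(376,198.5),(334.5,207.5)): print(S.proj(T.pl(p,.012)))
for p in((404.3,182.5),(427.9,177.9),(432.8,200.2),(409.6,205.4)): print('st',S.proj(T.pl(p,.07)))
"
```

```text
[350.91363626 195.19495929]
[373.07370967 226.0712678 ]
[402.91321311 250.58152014]
[340.94026219 264.0719847 ]
[315.4169593  235.69114788]
st [375.25860599 260.05958002]
st [396.86187287 281.26452861]
st [360.09858067 289.69005722]
st [340.28864323 267.62170176]
```

Request:
jog_arm --steps '[[[0,0,-30,0,0,0,85],[0,0,-65,0,0,0,85],[0,0,-98,0,0,0,85],[0,0,-98,0,0,0,85],[0,0,-98,0,0,0,30],[0,0,-98,0,0,0,10],[0,0,-98,0,0,0,10],[0,0,-98,0,0,0,10],[0,0,-98,0,0,0,10],[0,0,-98,0,0,0,10]]]' --force 60

```text
time_s: 3.7
eef_pos: [0.5222, -0.2916, 0.1395]
ee_rot: [179.9, -0.2, -170.0]
wrist_force: [-0.5, -2.0, 6.1]
finger_gap: 0.0186
```

```bash
python3 -c "
from h import *
o=st();snap(2)
S=Cam('side',2)
im=S.img[120:330,280:460,::-1];cv2.imwrite('pics/s2z.png',cv2.resize(im,None,fx=3,fy=3,interpolation=2))"
```

```text
time_s 3.7
qpos [-41.6366   6.0343  -3.8888  80.2721  -0.1103 -51.6707]
eef_pos [ 0.5222 -0.2916  0.1395]
ee_rot [ 179.9153   -0.2076 -169.9656]
wrist_force [-0.513  -1.9986  6.0885]
wrist_torque [-0.4919 -0.0876 -0.0108]
finger_gap 0.0186
```

View pics/s2z.png

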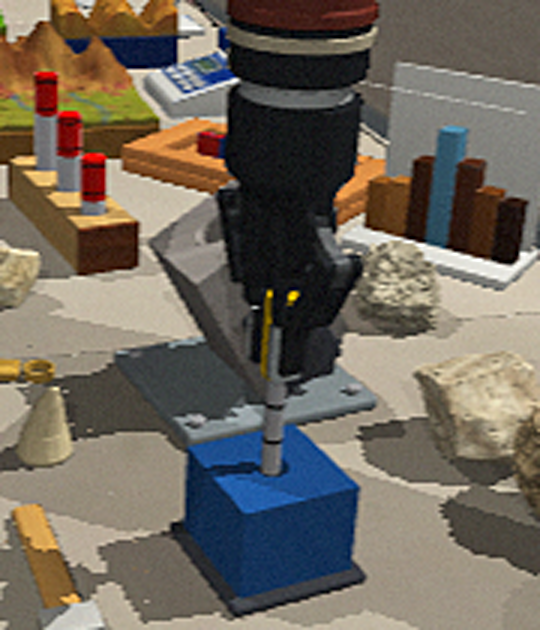

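Rod gripped: the gap is 18.6 mm and the fingers sit flush on the handle. Next I lift, then tilt over the hole.

Request:
jog_arm --steps '[[[0,0,20,0,0,0,10],[0,0,50,0,0,0,10],[0,0,85,0,0,0,10],[0,0,120,0,0,0,10],[0,0,145,0,0,0,10],[0,20,165,0,0,0,10],[-10,50,165,1,-6,0,10],[-20,80,165,2.1,-11.8,0,10],[-30,110,165,3.1,-17.7,0,10],[-40,140,165,4.2,-23.6,0,10]]]'

```text
time_s: 5.05
eef_pos: [0.4817, -0.1492, 0.3049]
ee_rot: [179.9, 24.0, -169.9]
wrist_force: [-0.8, 1.5, -0.1]
finger_gap: 0.0185
```

```bash
cat >> h.py <<'E'
TILT=Rr.from_rotvec([5.21,-29.54,0],degrees=True)*DOWN
N=np.array([-.4924,-.0868,.866])
E
python3 -c "
from h import *
o=st();M=np.array([.551,-.0765,.145]);to(o,M+N*(.1295+.035),TILT)"
```

```text
time_s 5.05
qpos [-44.3798 -34.4103 -24.2344  85.8152  19.3868 -52.0256]
eef_pos [ 0.4817 -0.1492  0.3049]
ee_rot [ 179.8526   23.9602 -169.9199]
wrist_force [-0.8057  1.4617 -0.104 ]
wrist_torque [-0.0504  0.4619 -0.005 ]
finger_gap 0.0185
shift [-11.7  58.4 -17.5] turn [ 0.92 -5.97 -0.15]
```

Request:
jog_arm --steps '[[[-4,20,0,0.3,-2,0,10],[-8,40,-6,0.6,-4,0,10],[-12,58,-17,0.9,-6,0,10],[-12,58,-17,0.9,-6,0,10],[-12,58,-17,0.9,-6,0,10]]]'

```text
time_s: 5.68
eef_pos: [0.4735, -0.0931, 0.2903]
ee_rot: [179.9, 29.8, -169.8]
wrist_force: [-0.8, -0.7, -1.0]
finger_gap: 0.0187
```

```bash
python3 -c "
from h import *
o=st();M=np.array([.551,-.0765,.145]);to(o,M+N*(.1295+.0),TILT);snap(3)
S=Cam('side',3)
im=S.img[120:290,280:430,::-1];cv2.imwrite('pics/s3z.png',cv2.resize(im,None,fx=4,fy=3.5,interpolation=2))
im=Cam('top',3).img[140:250,320:450,::-1];cv2.imwrite('pics/t3z.png',cv2.resize(im,None,fx=5,fy=5,interpolation=2))"
```

```text
time_s 5.675
qpos [-42.2626 -48.2248 -35.7199  83.3501  23.2959 -48.5407]
eef_pos [ 0.4735 -0.0931  0.2903]
ee_rot [ 179.9047   29.8161 -169.7631]
wrist_force [-0.7963 -0.6558 -0.9667]
wrist_torque [-0.1293  0.5775  0.0046]
finger_gap 0.0187
shift [ 13.7   5.4 -33.2] turn [-0.05 -0.19 -0.28]
```

View pics/s3z.png

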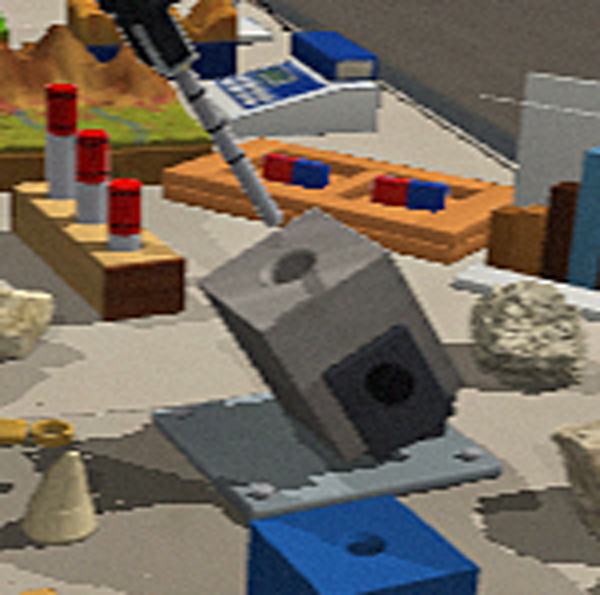

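View pics/t3z.png

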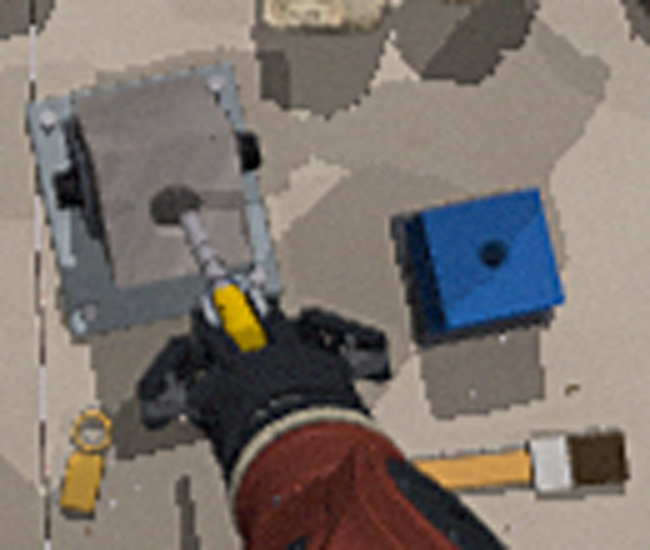

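q2 is at -48.22° against its limit of -48.23°. I'll fit the arm's geometry to the logged poses before going on.

```bash
cat > fk.py <<'E'
import numpy as np
from scipy.optimize import least_squares
from scipy.spatial.transform import Rotation as Rr
D=[([-76.7607,5.99665,5.53257,89.60387,-.0025,77.5283],[.26024,-.5403,.2306],[-179.933,-.012,25.711]),
([-41.3824,6.7678,10.4694,93.7839,-.0334,12.3753],[.5249,-.29,.27],[-179.9497,-.0733,126.2423]),
([-41.63,5.8569,6.5228,90.4655,-.0916,-51.7276],[.5237,-.2927,.2415],[-179.7859,.0523,-169.9025]),
([-41.6366,6.0343,-3.8888,80.2721,-.1103,-51.6707],[.5222,-.2916,.1395],[179.9153,-.2076,-169.9656]),
([-44.3798,-34.4103,-24.2344,85.8152,19.3868,-52.0256],[.4817,-.1492,.3049],[179.8526,23.9602,-169.9199]),
([-42.2626,-48.2248,-35.7199,83.3501,23.2959,-48.5407],[.4735,-.0931,.2903],[179.9047,29.8161,-169.7631])]
s5=1
def fk(q,p,s5=1):
    h,a1,d,a2,a3,d5,d6,off=p
    q1,q2,q3,q4,q5,q6=np.radians(q)
    c,s=np.cos,np.sin
    # arm-plane: r forward, y lateral(left), z up
    el=q3-q2
    P=np.array([a1+a2*s(q2)+a3*c(el)+off*s(el)*-1, d, h+a2*c(q2)+a3*s(el)+off*c(el)])
    pit=q2-q3+q4  # tool pitch below horizontal; 90=down
    w2=np.array([s(pit),0,c(pit)])   # wrist2 axis (in plane, perp to tool at q5=0)
    t0=np.array([c(pit),0,-s(pit)])
    Rw=Rr.from_rotvec(s5*q5*w2)
    t=Rw.apply(t0)
    P=P+d5*w2+d6*t
    R1=Rr.from_euler("z",q1)
    return R1.apply(P),R1.apply(t)
if __name__=="__main__":
  for s5 in(1,-1):
    def res(p):
        r=[]
        for q,x,e in D:
            P,t=fk(q,p,s5); r+=list((P-x)*1e3)
        return r+list(np.array(p)*0.5)
    er=max(np.abs(fk(q,np.zeros(8),s5)[1]-Rr.from_euler("xyz",e,degrees=True).as_matrix()[:,2]).max() for q,x,e in D)
    f=least_squares(res,[.3,0,.13,.45,.4,0.05,.3,0.0])
    print(s5,er,np.round(f.x,4),np.round(f.fun[:18],1))
    np.save(f"fk{s5}.npy",f.x)
E
python3 fk.py
```

```text
1 4.528409515653872e-06 [ 0.2118  0.0285  0.1296  0.2874  0.552  -0.0246  0.3034  0.041 ] [ 0.1 -0.3  0.1 -0.   0.   0.3 -0.1  0.1  0.  -0.1  0.1 -0.   0.5 -0.4
 -1.6 -0.5  0.5  1.1]
-1 0.5853654688870801 [-0.1667  0.0066  0.1297  0.0773  0.5552  0.0168 -0.3027  0.0226] [ 0.4 -1.6  0.3  0.   0.1  1.1 -0.5  0.6  0.5 -0.5  0.5 -0.1  1.5 -1.6
 -6.7 -1.8  1.4  4.9]
```

```bash
cat > ik.py <<'E'
from fk import *
p=np.load("fk1.npy")
LO=np.array([-171,-48.2,-62.7,-105,-86]);HI=np.array([171,106,66,121,89])
def ik(P,t,q0,):
    def r(q):
        a,b=fk(np.append(q,0),p); return np.r_[(a-P)*1e3,(b-t)*500]
    f=least_squares(r,q0); return f.x,np.abs(f.fun).max()
E
python3 - <<'E'
from ik import *
import numpy as np
M=np.array([.551,-.0765,.145]);N=np.array([-.4924,-.0868,.866])
for q0 in([-42,-48,-36,83,23],[-10,-20,-20,80,20],[40,-20,-20,80,-20],[170,-20,0,60,20],[-42,-20,-36,-97,-23]):
  for s in(.03,.0,-.05,-.1):
    q,e=ik(M+N*(.1295+s),-N,np.array(q0,float)); print(s,np.round(q,1),round(e,2))
E
```

```text
0.03 [-42.  -49.5 -37.4  82.5  23.2] 0.01
0.0 [-40.  -47.8 -39.1  78.3  22.5] 0.01
-0.05 [-36.9 -43.9 -41.2  71.1  21.4] 0.01
-0.1 [-34.1 -38.7 -42.2  63.9  20.4] 0.01
0.03 [-42.  -49.5 -37.4  82.5  23.2] 0.01
0.0 [-40.  -47.8 -39.1  78.3  22.5] 0.01
-0.05 [-36.9 -43.9 -41.2  71.1  21.4] 0.01
-0.1 [-34.1 -38.7 -42.2  63.9  20.4] 0.01
0.03 [-42.  -49.5 -37.4  82.5  23.2] 0.01
0.0 [-40.  -47.8 -39.1  78.3  22.5] 0.01
-0.05 [-36.9 -43.9 -41.2  71.1  21.4] 0.01
-0.1 [-34.1 -38.7 -42.2  63.9  20.4] 0.01
0.03 [ 182.3 -138.4  -38.6  219.6   -3.8] 0.01
0.0 [ 182.7 -143.6  -40.1  223.3   -3.7] 0.01
-0.05 [ 183.2 -151.5  -41.7  229.7   -3.4] 0.01
-0.1 [ 183.6 -324.7 -146.3  298.2   -3.2] 0.01
0.03 [-42.  -49.5 -37.4  82.5  23.2] 0.01
0.0 [-40.  -47.8 -39.1  78.3  22.5] 0.01
-0.05 [-36.9 -43.9 -41.2  71.1  21.4] 0.01
-0.1 [-34.1 -38.7 -42.2  63.9  20.4] 0.01
```

Run:
```python
from h import *
S=Cam('side',3);T=Cam('top',3)
R=Rr.from_euler("xyz",[179.9047,29.8161,-169.7631],degrees=True);t=R.as_matrix()[:,2]
tip=np.array([.4735,-.0931,.2903])+.1295*t;print(tip)
print("side pred",S.proj(tip),"obs 349,183.4; axis far",S.proj(tip-.12*t))
print("top pred",T.proj(tip),"obs",(320+182/5,140+213/5))
M=np.array([.551,-.0765,.145]);print("mouth pred",S.proj(M),T.proj(M),"obs",(353.75,196),(320+175/5,140+205/5))
```

```text
[ 0.53682634 -0.0814448   0.17794262]
side pred [346.25359748 183.02819819] obs 349,183.4; axis far [323.22209655 140.55724774]
top pred [357.73981656 184.45727314] obs (356.4, 182.6)
mouth pred [350.91363626 195.19495929] [355.20958781 181.5648269 ] obs (353.75, 196) (355.0, 181.0)
```

Request:
jog_arm --steps '[[[3,4,-12,0,0,0,10],[8,5,-22,0,0,0,10],[13,5.5,-32,0,0,-0.3,10],[18,6.3,-41,0,0,-0.3,10],[23.5,7.1,-50.5,0,0,-0.3,10],[23.5,7.1,-50.5,0,0,-0.3,10]]]'

```text
time_s: 6.52
eef_pos: [0.4972, -0.0861, 0.2392]
ee_rot: [179.9, 29.8, -170.1]
wrist_force: [0.3, -0.6, -1.0]
finger_gap: 0.0185
```

```bash
python3 -c "
from h import *
o=st();M=np.array([.551,-.0765,.145]);to(o,M+N*(.1295-.05),TILT)
R=Rr.from_euler('xyz',o['ee_rot'],degrees=True).as_matrix()[:,2];d=o['eef_pos']+.1295*R-M;print('tip-M',d,'along',d@N,'lat',d-N*(d@N))
snap(4)
S=Cam('side',4)
im=S.img[120:290,280:430,::-1];cv2.imwrite('pics/s4z.png',cv2.resize(im,None,fx=4,fy=3.5,interpolation=2))
im=Cam('top',4).img[140:250,320:450,::-1];cv2.imwrite('pics/t4z.png',cv2.resize(im,None,fx=5,fy=5,interpolation=2))"
```

```text
time_s 6.525
qpos [-38.608  -47.3416 -40.8547  75.808   21.9468 -44.5099]
eef_pos [ 0.4972 -0.0861  0.2392]
ee_rot [ 179.8811   29.7988 -170.0778]
wrist_force [ 0.3229 -0.5577 -0.9722]
wrist_torque [-0.0663  0.6212  0.0283]
finger_gap 0.0185
shift [ 14.7   2.7 -25.3] turn [-0.07 -0.21  0.02]
tip-M [ 0.0095  0.0018 -0.0182] along -0.020612852745377216 lat [-0.0006 -0.     -0.0004]
```

View pics/s4z.png

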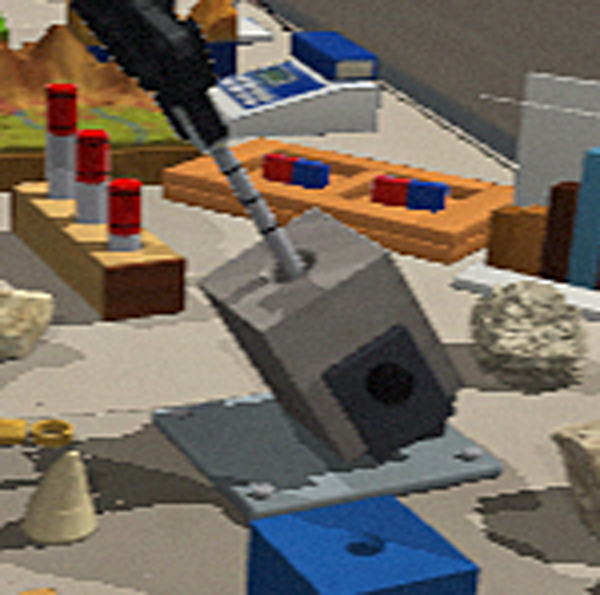

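View pics/t4z.png

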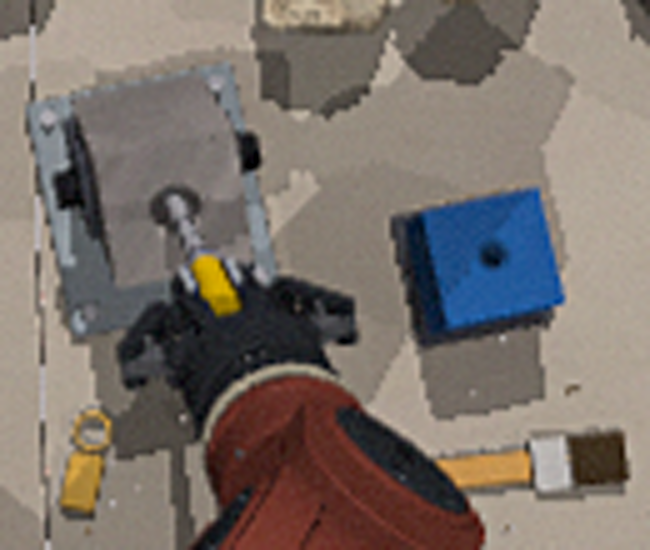

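The rod is in the hole, near its centre in both views, with no contact force. Now I sound it.

Request:
jog_arm --steps '[[[4,0.7,-7,0,-0.2,0,10],[8,1.4,-14,0,-0.2,0,10],[12,2.1,-20,0,-0.2,0,10],[14.7,2.7,-25.3,0,-0.2,0,10],[15.7,2.9,-27,0,-0.2,0,10],[16.7,3.1,-28.8,0,-0.2,0,10],[17.7,3.3,-30.5,0,-0.2,0,10],[18.6,3.4,-32.2,0,-0.2,0,10],[18.6,3.4,-32.2,0,-0.2,0,10]]]'

```text
time_s: 7.75
eef_pos: [0.5162, -0.0834, 0.2102]
ee_rot: [-179.9, 30.1, -170.0]
wrist_force: [-9.6, -0.5, 11.2]
finger_gap: 0.0183
```

```bash
cat >> h.py <<'E'
MM=np.array([.551,-.0765,.145])
def tip(o,L=.1295):
    R=Rr.from_euler('xyz',o['ee_rot'],degrees=True).as_matrix()[:,2];d=o['eef_pos']+L*R-MM;print('along',d@N,'lat',d-N*(d@N),'F along',o['wrist_force']@N)
E
python3 -c "
from h import *
o=st();to(o,MM+N*(.1295-.075),TILT);tip(o)"
```

```text
time_s 7.75
qpos [-36.4515 -45.486  -43.0776  70.5229  21.2673 -42.2713]
eef_pos [ 0.5162 -0.0834  0.2102]
ee_rot [-179.8892   30.1472 -169.9924]
wrist_force [-9.5864 -0.4867 11.1945]
wrist_torque [0.3711 1.3865 0.3006]
finger_gap 0.0183
shift [  8.    2.2 -18. ] turn [0.07 0.17 0.05]
along -0.055256132213522706 lat [ 0.0021 -0.0006  0.0011] F along 14.456998880293773
```

Contact at 55 mm with about 14 N along the axis. I'll confirm by pushing a little more and looking at the ring marks.

Request:
jog_arm --steps '[[[-1,0.4,-1,0,0,0,10],[0.5,0.6,-4,0,0,0,10],[1,0.6,-5.5,0,0,0,10],[1,0.6,-5.5,0,0,0,10]]]'

```text
time_s: 8.25
eef_pos: [0.5187, -0.0841, 0.2109]
ee_rot: [-179.5, 30.5, -169.8]
wrist_force: [-24.1, -0.7, 31.5]
finger_gap: 0.0186
```

```bash
python3 -c "
from h import *
o=st();tip(o);snap(5)
S=Cam('side',5)
im=S.img[140:240,310:400,::-1];cv2.imwrite('pics/s5z.png',cv2.resize(im,None,fx=6,fy=6,interpolation=2))"
```

```text
time_s 8.25
qpos [-36.3063 -45.6736 -43.27    69.962   21.2242 -42.0966]
eef_pos [ 0.5187 -0.0841  0.2109]
ee_rot [-179.4925   30.502  -169.814 ]
wrist_force [-24.1461  -0.664   31.5311]
wrist_torque [0.6901 1.7385 0.5744]
finger_gap 0.0186
along -0.05589613375745481 lat [ 0.0051 -0.0019  0.0027] F along 39.25308780641098
```

View pics/s5z.png

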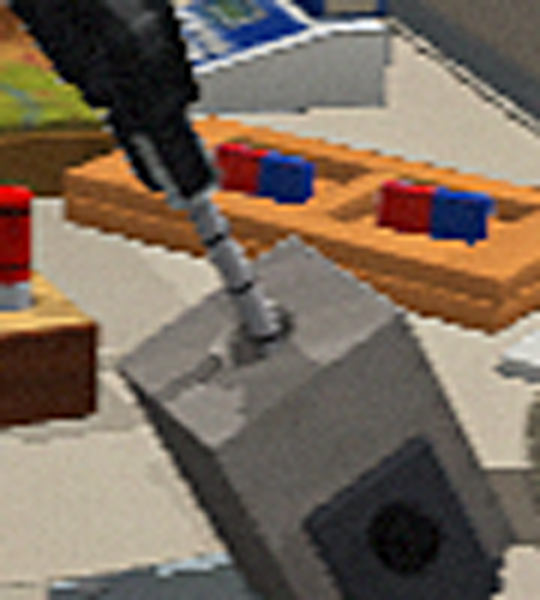

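Depth confirmed: the tip stops at 55–56 mm under 39 N. The 105 and 80 mm rings are visible at crop (215,240) and (242,287), and the 55 mm ring is at the mouth near (266,336). So the plug is the short one. I'm checking joint margins for the way out.

Run:
```python
from ik import *
M=np.array([.551,-.0765,.145]);N=np.array([-.4924,-.0868,.866])
def T(a): a=np.radians(a);return np.array([np.sin(a)*.9848,np.sin(a)*.1736,-np.cos(a)])
q0=[-40,-47,-39,78,22]
for tp,a in((M,30),(M+[0,0,.015],30),(M+[0,0,.03],25),(M+[0,0,.05],20),(M+[-.02,-.06,.05],10),(M+[-.028,-.15,.05],0)):
    q,e=ik(tp-T(a)*.1295,T(a),q0);print(np.round(tp-T(a)*.1295,4),a,np.round(q,1),round(e,2));q0=q
from h import *
from station import ctrl
o=ctrl.get_obs();to(o,M-T(30)*.1295,TILT)
for tp,a in((M+[0,0,.03],25),(M+[0,0,.05],20)):to(o,tp-T(a)*.1295,Rr.from_rotvec(np.array([.1736,-.9848,0])*a,degrees=True)*DOWN)
```

```text
[ 0.4872 -0.0877  0.2572] 30 [-40.  -47.8 -39.1  78.3  22.5] 0.0
[ 0.4872 -0.0877  0.2722] 30 [-40.  -46.9 -37.   79.5  22.5] 0.0
[ 0.4971 -0.086   0.2924] 25 [-35.9 -38.1 -28.   82.1  17.7] 0.0
[ 0.5074 -0.0842  0.3167] 20 [-32.2 -29.5 -18.4  86.   13.3] 0.0
[ 0.5089 -0.1404  0.3225] 10 [-33.8 -15.7  -5.7  92.7   6.9] 0.0
[ 0.523  -0.2265  0.3245] 0 [-36.6   2.6  11.8  99.2   0. ] 0.0
shift [-31.5  -3.7  46.2] turn [0.35 0.58 0.07]
shift [-21.6  -1.9  81.4] turn [-0.52  5.5   0.05]
shift [-1.140e+01 -1.000e-01  1.058e+02] turn [-1.39 10.42  0.03]
```

Request:
jog_arm --steps '[[[-5,0,5,0.2,0.3,0,10],[-11,-1,13,0.35,0.6,0,10],[-17,-2,22,0.35,0.6,0,10],[-23,-3,32,0.35,0.6,0,10],[-29,-3.5,41,0.35,0.6,0,10],[-31.5,-3.7,48,0.35,0.6,0,10],[-31,-3.7,62,0,1,0,10],[-22,-2,82,-0.5,5.5,0,10],[-11.4,0,106,-1.4,10.4,0,10],[-11.4,0,106,-1.4,10.4,0,10]]]'

```text
time_s: 9.6
eef_pos: [0.5092, -0.084, 0.3183]
ee_rot: [-180.0, 20.0, -169.9]
wrist_force: [0.3, 0.6, -0.8]
finger_gap: 0.019
```

```bash
python3 -c "
from h import *
o=st();to(o,(.5222,-.2916,.1395+.085),DOWN)"
```

```text
time_s 9.6
qpos [-32.0608 -30.0918 -19.1394  85.8162  13.242  -40.3852]
eef_pos [ 0.5092 -0.084   0.3183]
ee_rot [-179.9539   20.0085 -169.9003]
wrist_force [ 0.3471  0.5711 -0.821 ]
wrist_torque [-0.0348  0.3882  0.0607]
finger_gap 0.019
shift [  13.  -207.6  -93.8] turn [-3.45 19.71 -0.09]
```

Request:
jog_arm --steps '[[[2,-30,0,-0.6,3.3,0,10],[4,-60,0,-1.2,6.6,0,10],[6,-90,0,-1.8,10,0,10],[8,-120,0,-2.4,13.3,0,10],[10,-150,0,-3,16.6,0,10],[12,-180,-20,-3.4,19.7,0,10],[13,-205,-60,-3.4,19.7,0,10],[13,-207.6,-80,-3.4,19.7,0,10],[13,-207.6,-80,-3.4,19.7,0,10]]]'

```text
time_s: 10.72
eef_pos: [0.5209, -0.291, 0.2365]
ee_rot: [179.8, -0.1, -170.0]
wrist_force: [0.1, 0.6, -0.9]
finger_gap: 0.0181
```

```bash
python3 -c "
from h import *
o=st();to(o,(.5222,-.2916,.1395),DOWN);snap(6)
S=Cam('side',6)
im=S.img[160:310,310:430,::-1];cv2.imwrite('pics/s6z.png',cv2.resize(im,None,fx=4,fy=4,interpolation=2))
im=S.img[160:310,310:430,::-1]
R=Rr.from_euler('xyz',o['ee_rot'],degrees=True).as_matrix()[:,2]
print(S.proj(o['eef_pos']+.1295*R),S.proj(o['eef_pos']+.0045*R), S.proj([.5222,-.2916,.07]))"
```

```text
time_s 10.725
qpos [-41.7855   5.7175   5.8501  90.3527   0.0914 -51.8221]
eef_pos [ 0.5209 -0.291   0.2365]
ee_rot [ 179.7705   -0.0642 -169.9634]
wrist_force [ 0.1119  0.6207 -0.9363]
wrist_torque [0.0079 0.0178 0.0621]
finger_gap 0.0181
shift [  1.3  -0.6 -97. ] turn [-0.21 -0.1  -0.04]
[367.7654 257.0127] [372.3989 195.1735] [367.5371 274.0792]
```

View pics/s6z.png

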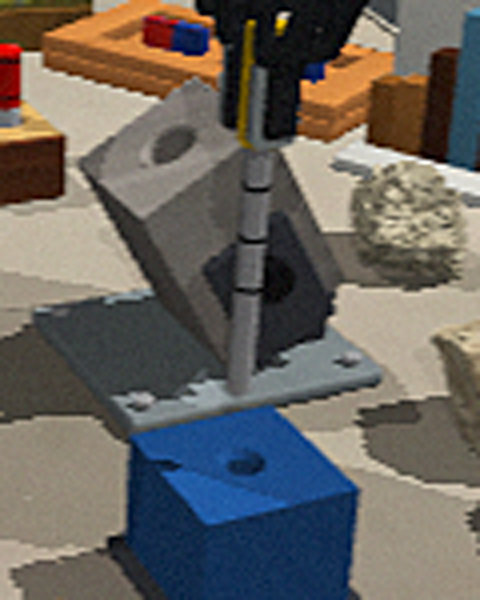

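The rod hangs upright to within about 0.5–1°. The tip at full-image (369.5,257.5) looks about 2 mm short in x of the hole at (371.5,275.5), so I'll correct that and go in.

Request:
jog_arm --steps '[[[3,-0.5,-5,0,0,0,10],[3,-0.5,-15,0,0,0,10],[3,-0.5,-28,0,0,0,10],[3,-0.5,-36,0,0,0,10],[3,-0.5,-44,0,0,0,10],[3,-0.5,-50,0,0,0,10]]]'

```text
time_s: 11.58
eef_pos: [0.5249, -0.2918, 0.1888]
ee_rot: [180.0, 0.1, -169.9]
wrist_force: [0.5, -0.1, -0.5]
finger_gap: 0.0184
```

```bash
python3 -c "
from h import *
o=st();to(o,(.5222,-.2916,.1395),DOWN);snap(7)
S=Cam('side',7)
im=S.img[160:310,310:430,::-1];cv2.imwrite('pics/s7z.png',cv2.resize(im,None,fx=4,fy=4,interpolation=2))"
```

```text
time_s 11.575
qpos [-41.5715   5.7683   0.9527  85.1781   0.0777 -51.6542]
eef_pos [ 0.5249 -0.2918  0.1888]
ee_rot [ 179.9568    0.0649 -169.9173]
wrist_force [ 0.4598 -0.1133 -0.5363]
wrist_torque [ 0.0055 -0.0358 -0.0201]
finger_gap 0.0184
shift [ -2.7   0.2 -49.3] turn [-0.05  0.06 -0.08]
```

View pics/s7z.png

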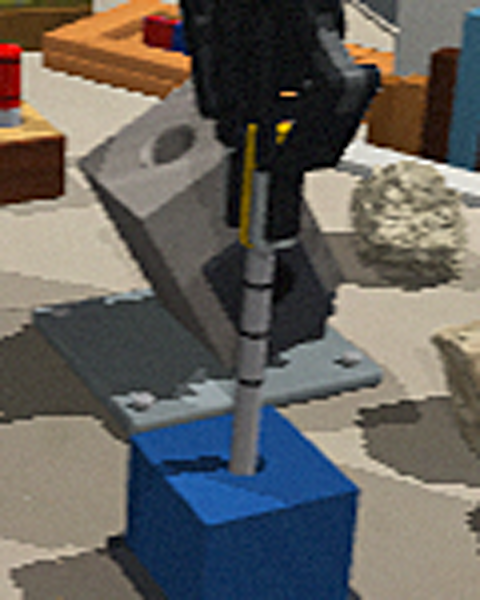

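No force and the tip is inside the hole. Continuing down.

Request:
jog_arm --steps '[[[0,0,-10,0,0,0,10],[0,0,-20,0,0,0,10],[-1,0,-30,0,0,0,10],[-1,0,-38,0,0,0,10],[-1,0,-43,0,0,0,10],[-1,0,-45,0,0,0,10]]]'

```text
time_s: 12.42
eef_pos: [0.5237, -0.2916, 0.1434]
ee_rot: [179.9, 0.0, -169.9]
wrist_force: [-0.0, 0.6, -0.9]
finger_gap: 0.0185
```

```bash
python3 -c "
from h import *
o=st();snap(8)
S=Cam('side',8)
im=S.img[160:310,310:430,::-1];cv2.imwrite('pics/s8z.png',cv2.resize(im,None,fx=4,fy=4,interpolation=2))"
```

```text
time_s 12.425
qpos [-41.6391   5.9638  -3.5609  80.5204   0.0792 -51.7152]
eef_pos [ 0.5237 -0.2916  0.1434]
ee_rot [ 179.9156    0.0342 -169.924 ]
wrist_force [-0.038   0.5883 -0.8691]
wrist_torque [ 0.019  -0.0246  0.0223]
finger_gap 0.0185
```

View pics/s8z.png

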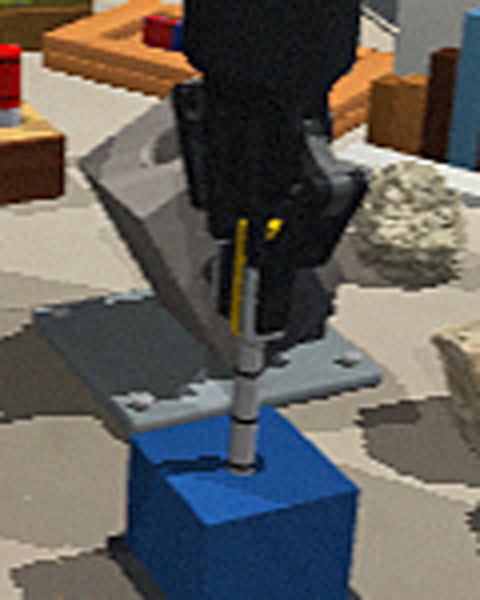

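Request:
jog_arm --steps '[[[0,0,-2,0,0,0,10],[0,0,-3.5,0,0,0,10],[0,0,-3.5,0,0,0,40],[0,0,-3.5,0,0,0,85],[0,0,-3.5,0,0,0,85],[0,0,-3.5,0,0,0,85],[0,0,15,0,0,0,85],[0,0,40,0,0,0,85],[0,0,75,0,0,0,85],[0,0,110,0,0,0,85]]]'

```text
time_s: 13.78
eef_pos: [0.5238, -0.2917, 0.2562]
ee_rot: [180.0, 0.1, -169.9]
wrist_force: [0.9, -0.9, 0.2]
finger_gap: 0.085
```

```bash
python3 -c "
from h import *
o=st();snap(9)
S=Cam('side',9)
im=S.img[160:310,310:430,::-1];cv2.imwrite('pics/s9z.png',cv2.resize(im,None,fx=4,fy=4,interpolation=2))
im=Cam('top',9).img[175:255,200:310,::-1];cv2.imwrite('pics/t9z.png',cv2.resize(im,None,fx=7,fy=7,interpolation=2))
"
```

```text
time_s 13.775
qpos [-41.6384   6.2336   8.4525  92.1808   0.0775 -51.7136]
eef_pos [ 0.5238 -0.2917  0.2562]
ee_rot [ 179.9819    0.0844 -169.9248]
wrist_force [ 0.8894 -0.95    0.2016]
wrist_torque [-0.0503  0.0009 -0.0398]
finger_gap 0.085
```

View pics/s9z.png

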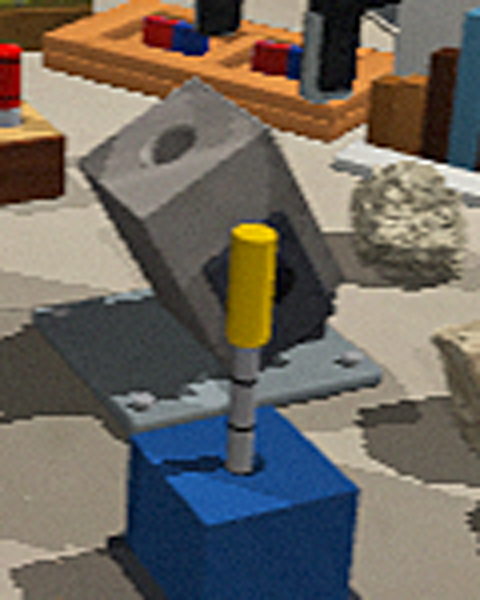

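View pics/t9z.png

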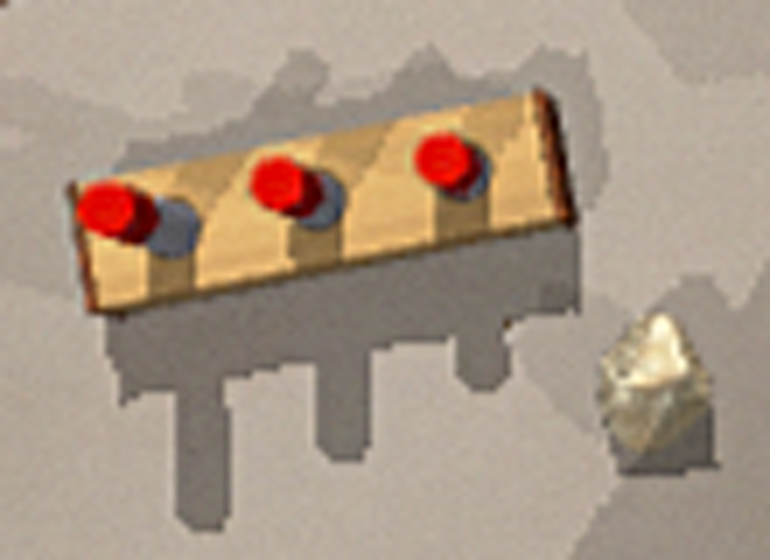

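The rod is back upright, its cap at the original height. Now the short plug, which is the one at the -y end of the rack.

Run:
```python
from h import *
T=Cam('top',9);S=Cam('side',9)
z=lambda p:(200+p[0]/7,175+p[1]/7)
caps=[T.pl(z(p),h) for p,h in(((443,159),.108),((279,184),.133),((106,209),.158))]
print(np.array(caps))
d=caps[0]-caps[2];print(np.linalg.norm(d[:2]),np.degrees(np.arctan2(d[1],d[0])))
c=np.array([T.pl(z(p),.05) for p in((75,187),(538,92),(560,222),(95,308))]);print(c,c.mean(0))
for a,b in((0,1),(3,2),(0,3),(1,2)): e=c[a]-c[b];print(np.linalg.norm(e),np.degrees(np.arctan2(e[1],e[0])))
for q in caps: print(S.proj(q))
cv2.imwrite('pics/s9r.png',cv2.resize(S.img[130:215,270:345,::-1],None,fx=7,fy=7,interpolation=2))
```

```text
[[0.51214161 0.22096309 0.108     ]
 [0.49988677 0.29175762 0.133     ]
 [0.48812601 0.36352076 0.158     ]]
0.144566387050933 -80.43760222942412
[[0.51014681 0.41060046 0.05      ]
 [0.55041455 0.18394358 0.05      ]
 [0.48653244 0.17411057 0.05      ]
 [0.45089908 0.4005415  0.05      ]] [0.49949822 0.29229903 0.05      ]
0.23020606486343975 100.07402644989163
0.22921758651151203 98.94327208269084
0.060095560089427284 9.635682388078479
0.06463444835973395 8.750536664682423
[309.24702263 171.32099268]
[301.02725094 156.95609626]
[293.55721418 143.64477079]
```

View pics/s9r.png

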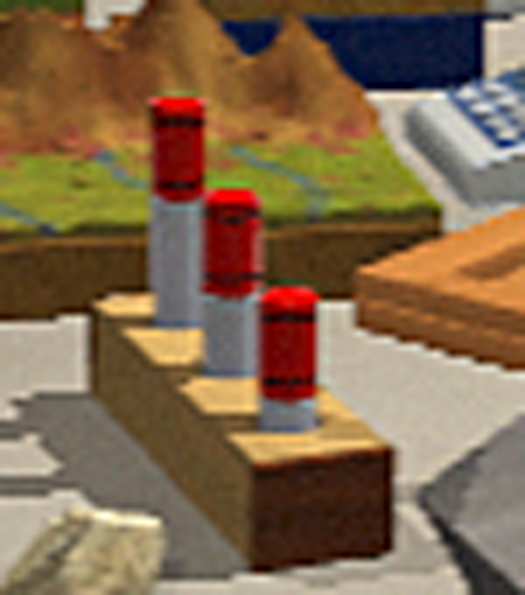

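Request:
jog_arm --steps '[[[0,30,20,0,0,0,85],[0,80,25,0,0,0,60],[0,130,25,0,0,0,50],[0,185,25,0,0,0,50],[0,240,25,0,0,0,50],[0,295,25,0,0,0,50],[-4,350,25,0,0,0,50],[-8,405,25,0,0,0,50],[-12,460,0,0,0,0,50],[-12,513,-50,0,0,0,50]]]'

```text
time_s: 15.12
eef_pos: [0.5137, 0.215, 0.2185]
ee_rot: [-179.7, 0.6, -169.9]
wrist_force: [1.0, 0.0, -1.0]
finger_gap: 0.05
```

Request:
jog_arm --steps '[[[0,0,0,0,0,0,50],[0,0,0,0,0,0,50]]]'

```text
time_s: 15.38
eef_pos: [0.5139, 0.2149, 0.2196]
ee_rot: [-179.7, 0.6, -169.8]
wrist_force: [0.1, 0.8, 0.2]
finger_gap: 0.0501
```

```bash
python3 -c "
from h import *
o=st();to(o,(.512,.221,.074),DOWN);snap(10)
S=Cam('side',10)
im=S.img[100:230,250:370,::-1];cv2.imwrite('pics/s10z.png',cv2.resize(im,None,fx=5,fy=4.5,interpolation=2))
print(S.proj(o['eef_pos']))"
```

```text
time_s 15.375
qpos [ 9.392  -2.4523 -4.2214 87.602  -0.2781 -0.7747]
eef_pos [0.5139 0.2149 0.2196]
ee_rot [-179.7135    0.6251 -169.8333]
wrist_force [0.1423 0.7929 0.1996]
wrist_torque [0.0081 0.0183 0.036 ]
finger_gap 0.0501
shift [  -1.9    6.1 -145.6] turn [ 0.17  0.67 -0.17]
[310.4913 135.3555]
```

View pics/s10z.png

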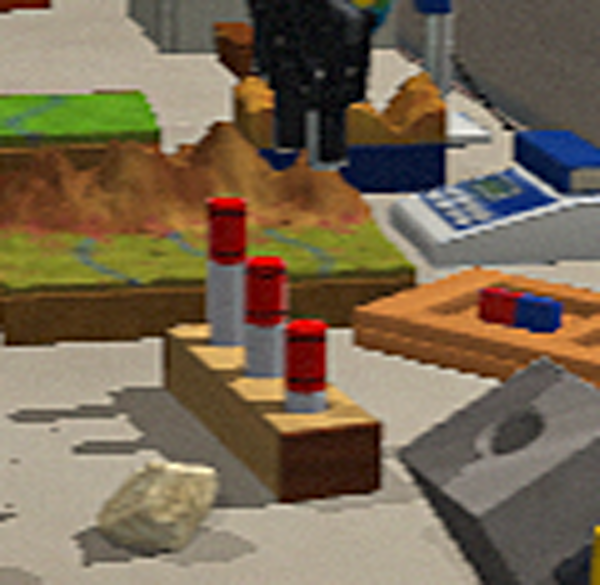

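Request:
jog_arm --steps '[[[-1,6,0,0.2,0.7,-0.2,50],[-1,6,-20,0.2,0.7,-0.2,50],[-1,6,-50,0.2,0.7,-0.2,50],[-1,6,-80,0.2,0.7,-0.2,50],[-1,6,-80,0.2,0.7,-0.2,50]]]'

```text
time_s: 16.1
eef_pos: [0.5125, 0.2194, 0.1386]
ee_rot: [180.0, -0.2, -170.2]
wrist_force: [-1.0, -0.3, 0.7]
finger_gap: 0.05
```

```bash
python3 -c "
from h import *
o=st();to(o,(.513,.221,.074),DOWN);snap(11)
S=Cam('side',11)
im=S.img[100:230,250:370,::-1];cv2.imwrite('pics/s11z.png',cv2.resize(im,None,fx=5,fy=4.5,interpolation=2))
im=Cam('top',11).img[165:255,200:310,::-1];cv2.imwrite('pics/t11z.png',cv2.resize(im,None,fx=6,fy=6,interpolation=2))"
```

```text
time_s 16.1
qpos [  9.7122  -1.0816 -11.2834  79.9608   0.0442  -0.0842]
eef_pos [0.5125 0.2194 0.1386]
ee_rot [ 179.9556   -0.1625 -170.2036]
wrist_force [-1.0024 -0.3047  0.69  ]
wrist_torque [-0.0369 -0.0318 -0.0226]
finger_gap 0.05
shift [  0.5   1.6 -64.6] turn [-0.02 -0.17  0.2 ]
```

View pics/s11z.png

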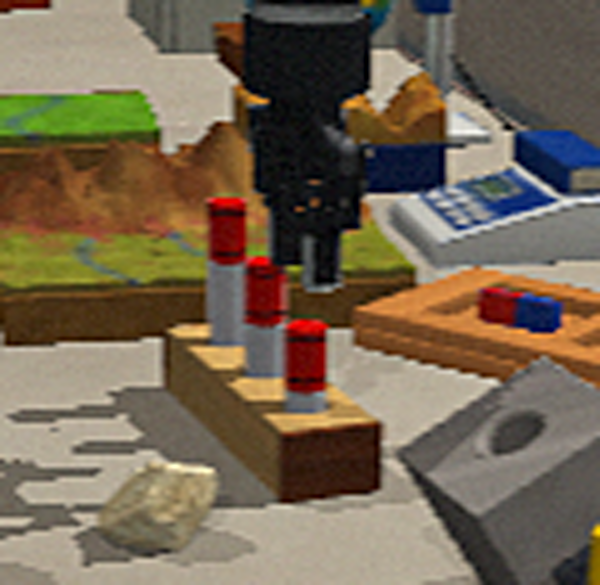

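View pics/t11z.png

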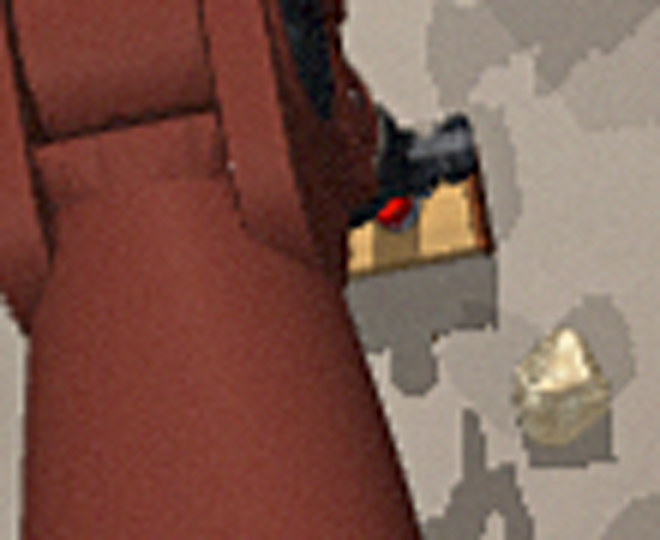

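Finger midpoint and plug head share a column, about 306 in the crop. I'm descending and gripping.

Request:
jog_arm --steps '[[[0.5,1.6,-15,0,-0.1,0.2,50],[0.5,1.6,-30,0,-0.1,0.2,50],[0.5,1.6,-48,0,-0.1,0.2,50],[0.5,1.6,-62,0,-0.1,0.2,50],[0.5,1.6,-62,0,-0.1,0.2,50],[0.5,1.6,-62,0,-0.1,0.2,30],[0.5,1.6,-62,0,-0.1,0.2,18],[0.5,1.6,-62,0,-0.1,0.2,18],[0.5,1.6,-62,0,-0.1,0.2,18],[0.5,1.6,-62,0,-0.1,0.2,18]]]' --force 70

```text
time_s: 17.45
eef_pos: [0.5153, 0.2216, 0.0804]
ee_rot: [180.0, 0.3, -170.0]
wrist_force: [0.2, -0.2, 5.0]
finger_gap: 0.0235
```

```bash
python3 -c "
from h import *
o=st();snap(12)
S=Cam('side',12)
im=S.img[100:230,250:370,::-1];cv2.imwrite('pics/s12z.png',cv2.resize(im,None,fx=5,fy=4.5,interpolation=2))"
```

```text
time_s 17.45
qpos [  9.8993   0.4136 -15.8992  73.4009   0.0269  -0.1222]
eef_pos [0.5153 0.2216 0.0804]
ee_rot [ 179.9738    0.2863 -169.9785]
wrist_force [ 0.2341 -0.1718  5.0461]
wrist_torque [ 0.0968 -0.0342  0.0051]
finger_gap 0.0235
```

View pics/s12z.png

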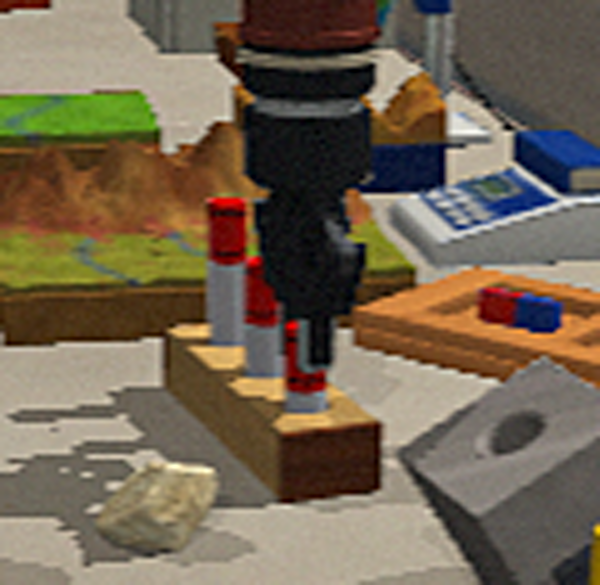

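Gripped, gap 23.5 mm. Lifting, then tilting toward the block.

Request:
jog_arm --steps '[[[0,0,12,0,0,0,18],[0,0,30,0,0,0,18],[0,0,55,0,0,0,18],[0,0,90,0,0,0,18],[0,0,130,0,0,0,18],[0,-10,165,0,0,0,18],[0,-50,175,0.5,-3,0,18],[0,-95,175,1,-6,0,18],[-3,-140,175,2,-12,0,18],[-6,-185,175,3,-17.7,0,18]]]'

```text
time_s: 18.8
eef_pos: [0.5093, 0.0355, 0.257]
ee_rot: [-179.8, 18.5, -169.9]
wrist_force: [-0.2, 0.1, -0.3]
finger_gap: 0.0241
```

```bash
python3 -c "
from h import *
o=st();to(o,MM+N*(.0724+.035),TILT)"
```

```text
time_s 18.8
qpos [-15.4919 -34.1318 -28.2168  79.0329   7.6985 -24.4315]
eef_pos [0.5093 0.0355 0.257 ]
ee_rot [-179.7944   18.5068 -169.8828]
wrist_force [-0.2189  0.0828 -0.3349]
wrist_torque [-0.0763  0.378   0.0061]
finger_gap 0.0241
shift [ -11.1 -121.3  -19. ] turn [  2.19 -11.28  -0.03]
```

Request:
jog_arm --steps '[[[-3,-40,0,0.7,-3.8,0,18],[-7,-80,0,1.4,-7.5,0,18],[-11,-121,-5,2.2,-11.3,0,18],[-11,-121,-19,2.2,-11.3,0,18],[-11,-121,-19,2.2,-11.3,0,18],[-11,-121,-19,2.2,-11.3,0,18]]]'

```text
time_s: 19.55
eef_pos: [0.4985, -0.0843, 0.2388]
ee_rot: [-180.0, 30.0, -169.8]
wrist_force: [-0.6, 0.1, -1.1]
finger_gap: 0.0239
```

```bash
python3 -c "
from h import *
o=st();to(o,MM+N*(.0724+.01),TILT);tip(o,.0724);snap(13)
S=Cam('side',13);T=Cam('top',13)
R=Rr.from_euler('xyz',o['ee_rot'],degrees=True).as_matrix()[:,2]
for C in(S,T):print(C.proj(o['eef_pos']+.0724*R),C.proj(o['eef_pos']+.0174*R),C.proj(MM))
im=S.img[130:230,310:400,::-1];cv2.imwrite('pics/s13z.png',cv2.resize(im,None,fx=6,fy=6,interpolation=2))
im=T.img[145:225,320:400,::-1];cv2.imwrite('pics/t13z.png',cv2.resize(im,None,fx=7,fy=7,interpolation=2))"
```

```text
time_s 19.55
qpos [-38.3499 -47.5653 -41.1023  75.4994  21.9976 -44.387 ]
eef_pos [ 0.4985 -0.0843  0.2388]
ee_rot [-179.9798   30.0229 -169.8387]
wrist_force [-0.5586  0.0959 -1.0847]
wrist_torque [-0.0446  0.5957 -0.035 ]
finger_gap 0.0239
shift [ 11.9   0.7 -22.4] turn [ 0.01  0.03 -0.15]
along 0.03534147502129809 lat [0.0006 0.0016 0.0005] F along -0.6726357448545073
[344.6946 183.3296] [334.4226 164.7033] [350.9136 195.195 ]
[356.5858 185.4189] [359.755 192.198] [355.2096 181.5648]
```

View pics/s13z.png

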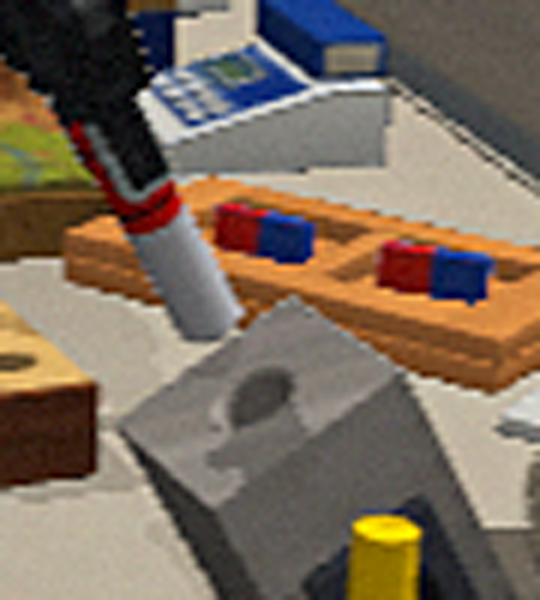

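View pics/t13z.png

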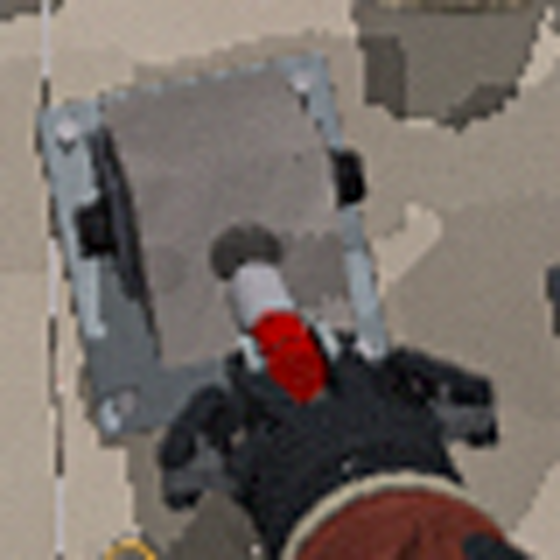

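The plug's axis lines up with the hole's to within about 2 mm; line extrapolation in the side view puts it about 0.9 px short of the mouth centre at (353,196.5). I'll correct about 2 mm up-slope and enter slowly.

Request:
jog_arm --steps '[[[5,0,-7,0,0,-0.1,18],[10,0.5,-14,0,0,-0.1,18],[13.6,1,-21.4,0,0,-0.1,18],[15.5,1.3,-24.5,0,0,-0.1,18],[18.5,1.8,-30,0,0,-0.1,18],[21,2.3,-34.5,0,0,-0.1,18],[23.4,2.7,-38.7,0,0,-0.1,18],[23.4,2.7,-38.7,0,0,-0.1,18]]]'

```text
time_s: 20.65
eef_pos: [0.522, -0.0815, 0.1996]
ee_rot: [180.0, 30.0, -169.9]
wrist_force: [-0.7, -0.1, -0.7]
finger_gap: 0.0239
```

```bash
python3 -c "
from h import *
o=st();to(o,MM+N*(.0724-.03)+[.0017,.0003,.001],TILT);tip(o,.0724);snap(14)
S=Cam('side',14);T=Cam('top',14)
im=S.img[130:230,310:400,::-1];cv2.imwrite('pics/s14z.png',cv2.resize(im,None,fx=6,fy=6,interpolation=2))
im=T.img[145:225,320:400,::-1];cv2.imwrite('pics/t14z.png',cv2.resize(im,None,fx=7,fy=7,interpolation=2))"
```

```text
time_s 20.65
qpos [-35.6782 -44.3947 -43.5379  68.9139  20.9944 -41.6414]
eef_pos [ 0.522  -0.0815  0.1996]
ee_rot [ 179.9966   30.005  -169.9234]
wrist_force [-0.6856 -0.0949 -0.6876]
wrist_torque [-0.0772  0.5863 -0.004 ]
finger_gap 0.0239
shift [  9.8   1.6 -16.9] turn [-0.    0.01 -0.08]
along -0.01041178810497313 lat [0.0015 0.0005 0.0009] F along -0.24960557282916182
```

View pics/s14z.png

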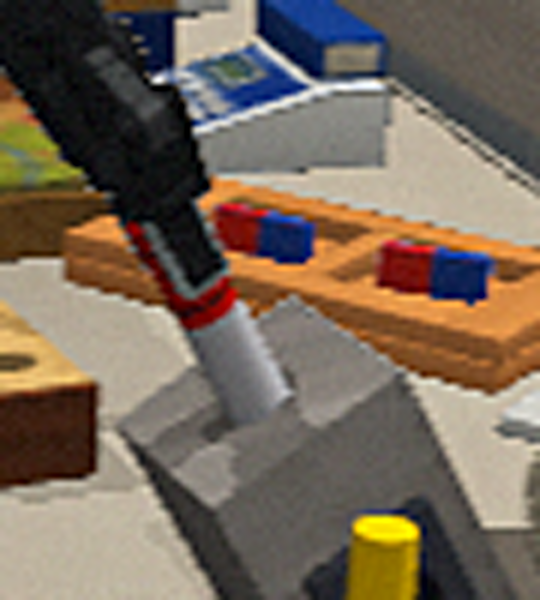

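View pics/t14z.png

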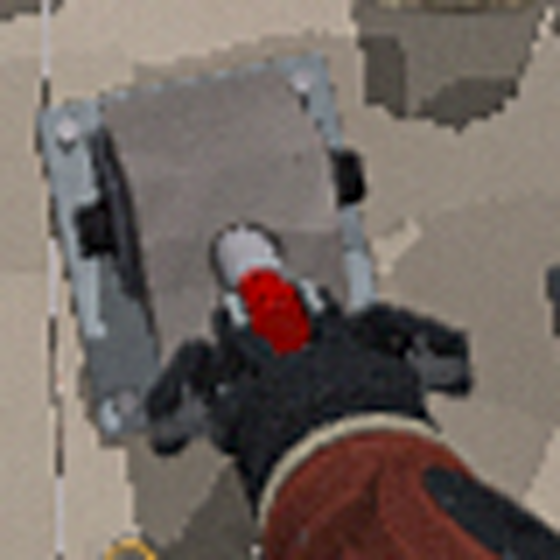

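Inside the mouth with no contact force. I'm lowering toward the bottom in two stages.

Request:
jog_arm --steps '[[[2.5,0.4,-4.3,0,0,0,18],[5,0.8,-8.6,0,0,0,18],[7.4,1.2,-13,0,0,0,18],[9.8,1.6,-17,0,0,0,18],[12.3,2,-21.3,0,0,0,18],[14.8,2.5,-25.6,0,0,0,18],[14.8,2.5,-25.6,0,0,0,18]]]'

```text
time_s: 21.62
eef_pos: [0.5368, -0.0789, 0.174]
ee_rot: [180.0, 30.0, -169.9]
wrist_force: [0.4, -0.1, -0.8]
finger_gap: 0.0239
```

```bash
python3 -c "
from h import *
o=st();to(o,MM+N*(.0724-.052)+[.0017,.0003,.001],TILT);tip(o,.0724)"
```

```text
time_s 21.625
qpos [-34.0578 -41.8857 -44.79    64.5914  20.3808 -40.0416]
eef_pos [ 0.5368 -0.0789  0.174 ]
ee_rot [ 179.995    30.001  -169.9213]
wrist_force [ 0.3961 -0.0687 -0.7519]
wrist_torque [-0.1026  0.6065 -0.0383]
finger_gap 0.0239
shift [  5.9   0.9 -10.3] turn [-0.    0.   -0.08]
along -0.04006592936755135 lat [0.0017 0.0004 0.001 ] F along -0.8401766927680656
```

Request:
jog_arm --steps '[[[2.5,0.4,-4.3,0,0,0,18],[4.5,0.7,-7.8,0,0,0,18],[6,0.9,-10.3,0,0,0,18],[7,1.1,-12.1,0,0,0,18],[8,1.3,-13.8,0,0,0,18],[8,1.3,-13.8,0,0,0,18]]]'

```text
time_s: 22.38
eef_pos: [0.545, -0.0778, 0.1615]
ee_rot: [-179.9, 30.0, -169.9]
wrist_force: [-7.9, 0.8, 8.0]
finger_gap: 0.024
```

```bash
python3 -c "
from h import *
o=st();tip(o,.0724);snap(15)
S=Cam('side',15);T=Cam('top',15)
im=S.img[130:230,310:400,::-1];cv2.imwrite('pics/s15z.png',cv2.resize(im,None,fx=6,fy=6,interpolation=2))"
```

```text
time_s 22.375
qpos [-33.2358 -40.3699 -45.229   62.2925  20.0566 -39.2305]
eef_pos [ 0.545  -0.0778  0.1615]
ee_rot [-179.9492   30.0431 -169.8986]
wrist_force [-7.8946  0.7752  8.035 ]
wrist_torque [0.2771 1.3851 0.2649]
finger_gap 0.024
along -0.055062230456368 lat [0.0026 0.0002 0.0015] F along 10.778356796350646
```

View pics/s15z.png

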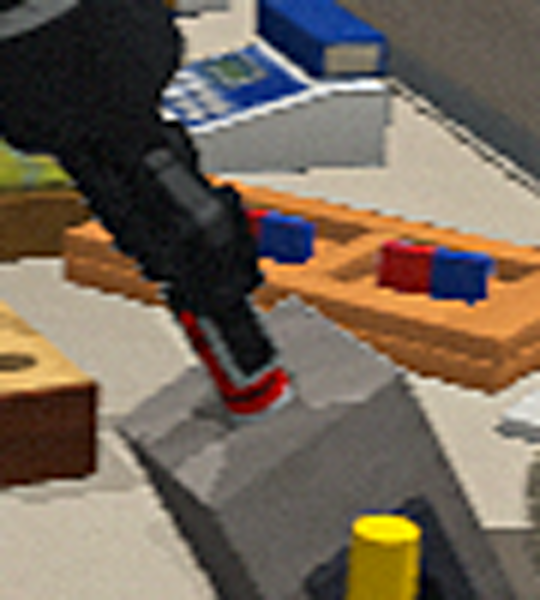

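Bottom reached: 55.06 mm, 11 N axial. I release and withdraw along the axis.

Request:
jog_arm --steps '[[[-0.5,0,0.8,0,0,0,18],[-0.5,0,0.8,0,0,0,40],[-0.5,0,0.8,0,0,0,60],[-0.5,0,0.8,0,0,0,60],[-0.5,0,0.8,0,0,0,60],[-8,-1.3,13.5,0,0,0,60],[-16,-2.7,27,0,0,0,60],[-24,-4,41,0,0,0,60],[-31,-5.3,54,0,0,0,60],[-31,-5.3,80,0,2,0,60]]]'

```text
time_s: 23.72
eef_pos: [0.5129, -0.083, 0.241]
ee_rot: [179.6, 28.0, -170.2]
wrist_force: [0.3, -0.5, 0.1]
finger_gap: 0.06
```

Request:
jog_arm --steps '[[[-5,30,15,-1,5,0,60],[-10,70,25,-2,10,0,60],[-15,110,30,-3,15,0,60],[-20,150,30,-4,20,0,60],[-20,150,30,-4,20,0,60]]]'

```text
time_s: 24.35
eef_pos: [0.493, 0.0695, 0.2706]
ee_rot: [-180.0, 7.4, -169.8]
wrist_force: [0.2, -0.5, 0.5]
finger_gap: 0.0598
```

```bash
python3 -c "
from h import *
o=st();snap(16)
S=Cam('side',16);T=Cam('top',16)
cv2.imwrite('pics/s16.png',S.img[:,:,::-1])
im=S.img[130:300,270:420,::-1];cv2.imwrite('pics/s16z.png',cv2.resize(im,None,fx=4,fy=3.5,interpolation=2))
im=T.img[145:235,320:450,::-1];cv2.imwrite('pics/t16z.png',cv2.resize(im,None,fx=6,fy=6,interpolation=2))
for d in((0,0),):
  n=MM
  print(S.proj(n),S.proj(n+.045*N),T.proj(n),T.proj(n+.045*N))"
```

```text
time_s 24.35
qpos [ -8.5425 -20.9834 -15.4942  88.4238   2.3435 -18.6322]
eef_pos [0.493  0.0695 0.2706]
ee_rot [-179.9511    7.4418 -169.7624]
wrist_force [ 0.2289 -0.5043  0.5394]
wrist_torque [-0.0526  0.1355 -0.0151]
finger_gap 0.0598
[350.9136 195.195 ] [342.8618 180.6037] [355.2096 181.5648] [357.6446 186.7744]
```

View pics/s16z.png

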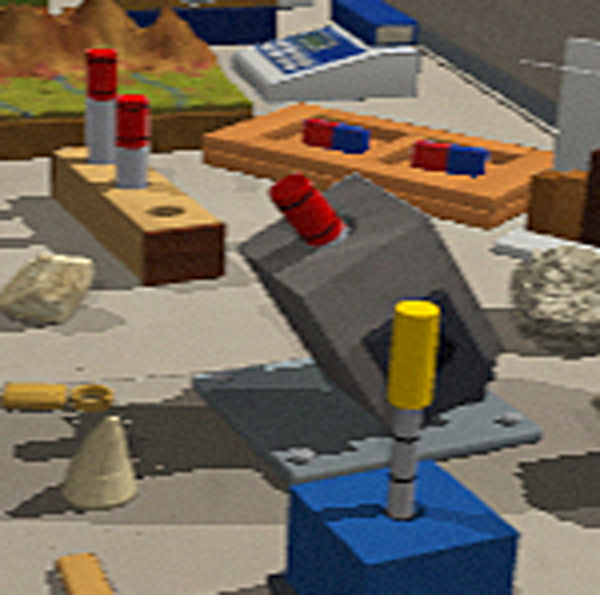

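View pics/t16z.png

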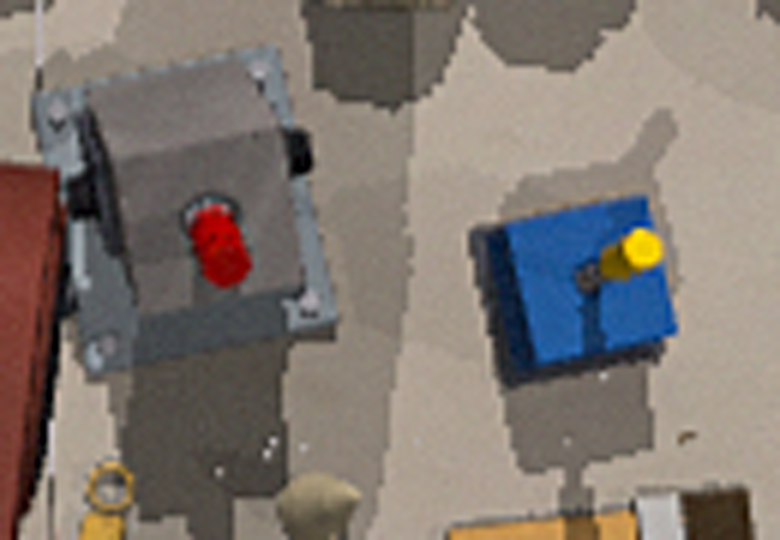

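View pics/top16.png

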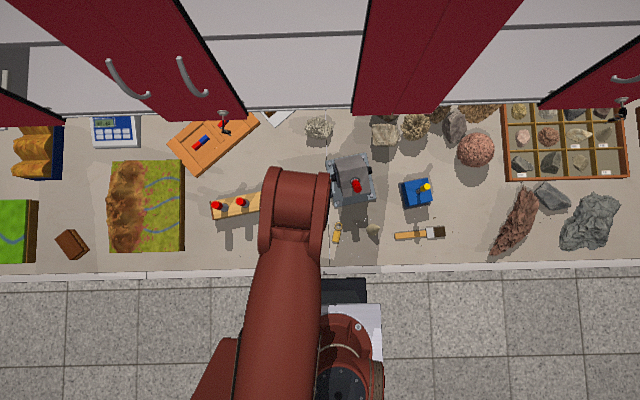

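The side view shows the plug seated. Its head runs from about (342.5,184) to (352.5,197.5), matching the projected 45 mm length with the neck at the mouth. The rod stands upright at (374,217), the long and middle plugs are still in the rack, and the loose items have not moved. Handing in.

```bash
python3 -c "
from station import ctrl
print(ctrl.finish_job())"
```

```text
the job is handed in; nothing more can be done
None
```

The job is handed in. The short (55 mm) plug sits in the block's hole, and the rod is back upright in its stand. The clock read about 24.4 s of the 67 s allowed; no verdict was reported.

**Sounding:** The rod's tip stopped firmly 55–56 mm down the hole under 39 N. The 55 mm ring was level with the hole's mouth, so the hole is 55 mm deep.

**Rod:** The rod stands upright in its stand with its cap at the original height.

**Plug:** I took only the short plug from the rack. It touched bottom at 55.1 mm under 11 N, and after release the last pictures show its red head beginning at the block's face, in line with the hole.

**Other things:** The other two plugs are still in the rack, the loose things look unmoved, and the arm is clear of everything.

**Checks that disagreed or came close:**
- The side camera read about 2–3 pixels off from the top view and the robot's own position, so I worked from relative positions.
- Joint 2 came within 0.01° of its range limit while lining up the rod, without passing it.
- The rod shifted slightly in the grip during sounding (tip about 2–3 mm off), which I corrected before putting it back in the stand.

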